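# Turn the heel lifts over and load the cement activator

### The job

The heel lifts on the bench lie tread up: turn every one over by dropping it across the high edge of the turnover ramp (not by turning it in the gripper), and lay them all flat, cement side up and not on top of one another, in the activator's drawn-out tray. Set the click timer to its sixth click from the zero stop, and with the lifts in and the timer set push the tray fully home. Leave the other things on the bench where they are.

Things in the scene. Friction and masses are not known exactly. Their poses are not given: they have to be found in the camera images.
- lift1: stiff D-shaped heel lift, 61 x 50 x 10 mm, about 35 g: ribbed black rubber tread on one face, smooth brown leatherboard (cement side) on the other. Origin at its centre of mass, mid-thickness: straight back edge at x = -26 mm, parallel sides (y = +-25 mm) from x = -26 to +10, round nose to x = +35. +z points out of the tread: up at the start, must end down. None if absent
- lift2: another heel lift, the same as lift1 in all respects; None when absent
- lift3: another heel lift, the same as lift1 in all respects; None when absent
- lift4: another heel lift, the same as lift1 in all respects; None when absent
- ramp: turnover ramp, fixed: a steel sheet 100 mm wide rising at 40 degrees to a high edge 75 mm above the bench, on plywood cheeks (62 mm to either side, none higher than the edge). Origin on the bench below the edge's middle; z up, y along the edge, the sheet falls away to -x (to x = -88 mm, open beneath); on the +x side lies a 2 mm cork mat, x to 170, y to +-70 mm
- ramp_edge (a point): middle of the high edge, axes as the ramp. A lift let go level, its nose (+x) along the ramp's +x, its origin 18 mm (14 to 22) past the edge on the +x side and its underside 30 to 45 mm above the edge, catches its back end, somersaults once and lands turned over on the mat 30 to 75 mm from the edge. Should that fail, drop it again
- tray (a joint): slide of the activator's tray: 0 = fully home, grows as it is drawn out towards the front, to 0.155 m; starts 0.145 to 0.155 out. It takes 2 to 4 N to push and stays where it is left
- tray_floor (a point): centre of the tray floor's upper surface, 32 mm above the bench, moves with the tray. z up, +x into the machine (the way to push it home). Inside: 126 mm (x) by 242 mm (y); side and back walls 14 mm high, front panel 28 mm. The machine's front is 170 mm high and stands 50 mm plus the tray joint beyond the handle; its opening is 64 mm high above the floor
- tray_handle (a point): middle of the tray's handle: a round wooden bar 12 mm thick, 90 mm long across the front (along y), 44 mm above the bench, 50 mm in front of the tray's front panel, held at both ends by arms as thick. Axes as tray_floor. When the tray is home the bar stands 50 mm before the machine's front
- timer (a joint): click-stop timer knob on the activator's top deck: 0 at the zero stop, grows clockwise seen from above, a click each 30 degrees (0.5236 rad), ten clicks in all, a mark beside each (longer at 0, 5, 10). It springs into the nearest click when let go; about 0.06 N m takes it over a click. The sixth click is at 3.14 rad. Starts between zero and the third click
- timer_grip (a point): on the knob's axis, 208 mm above the bench, turns with the knob; z up. The knob's grip bar, 44 mm long, 14 mm thick, reaches from 19 mm below to 11 mm above this point and lies along this point's x; the white pointer line on it points along +x
- spool: cone of thread, 60 mm wide, 92 mm high; a bystander, to be left alone (origin at the middle of its underside)
- last: green plastic shoe last, 160 mm long, 80 mm high; a bystander, to be left alone (origin at the middle of its underside)
- hammer: hammer, 270 mm long, lying flat; a bystander, to be left alone (origin at the middle of its underside)
- awl: awl, 150 mm long, lying flat; a bystander, to be left alone (origin at the middle of its underside)
- lid: black jar lid, 72 mm wide, 16 mm high; a bystander, to be left alone (origin at the middle of its underside)
- bit_box: clear box of bits, 65 by 85 by 22 mm; a bystander, to be left alone (origin at the middle of its underside)
There are look-alikes about, which are no part of the job. Leave any blue or purple look-alike of the lift4 alone. Leave any yellow look-alike of the lift3 alone.

How it is judged (in metres and radians):
On the way, in this order (a step that is already met when the one before it is completed fails the run):
1. every heel lift has been turned cement side up and let go (angle between each of lift1, lift2, lift3, lift4's own z axis and vertical above 2.99 rad and linear speed of each of lift1, lift2, lift3, lift4 below 0.05 m/s and contact force between the fingers and lift1 below 0.2 N and contact force between the fingers and lift2 below 0.2 N and contact force between the fingers and lift3 below 0.2 N and contact force between the fingers and lift4 below 0.2 N), for 0.2 s.
2. every lift lies flat in the drawn-out tray, cement side up, and the timer stands at its sixth click (all of step 1 and z of lift1 in the frame of tray_floor between 0.001 and 0.009 m and x of lift1 in the frame of tray_floor between -0.055 and 0.055 m and y of lift1 in the frame of tray_floor between -0.115 and 0.115 m and z of lift2 in the frame of tray_floor between 0.001 and 0.009 m and x of lift2 in the frame of tray_floor between -0.055 and 0.055 m and y of lift2 in the frame of tray_floor between -0.115 and 0.115 m and z of lift3 in the frame of tray_floor between 0.001 and 0.009 m and x of lift3 in the frame of tray_floor between -0.055 and 0.055 m and y of lift3 in the frame of tray_floor between -0.115 and 0.115 m and z of lift4 in the frame of tray_floor between 0.001 and 0.009 m and x of lift4 in the frame of tray_floor between -0.055 and 0.055 m and y of lift4 in the frame of tray_floor between -0.115 and 0.115 m and value of joint timer between 2.9716 and 3.3116 rad and value of joint tray above 0.06 m), for 0.2 s.
3. the tray is fully home (value of joint tray below 0.006 m), for 0.2 s.
At the end, for the whole second after the job is handed in: The tray is home (within 6 mm), every lift lies on its floor cement side up, flat (within 8 degrees), none on another, let go, and the timer rests at its sixth click (within 10 degrees) (angle between each of lift1, lift2, lift3, lift4's own z axis and vertical above 2.99 rad and contact force between the fingers and lift1 below 0.2 N and z of lift1 in the frame of tray_floor between 0.001 and 0.009 m and x of lift1 in the frame of tray_floor between -0.055 and 0.055 m and y of lift1 in the frame of tray_floor between -0.115 and 0.115 m and contact force between the fingers and lift2 below 0.2 N and z of lift2 in the frame of tray_floor between 0.001 and 0.009 m and x of lift2 in the frame of tray_floor between -0.055 and 0.055 m and y of lift2 in the frame of tray_floor between -0.115 and 0.115 m and contact force between the fingers and lift3 below 0.2 N and z of lift3 in the frame of tray_floor between 0.001 and 0.009 m and x of lift3 in the frame of tray_floor between -0.055 and 0.055 m and y of lift3 in the frame of tray_floor between -0.115 and 0.115 m and contact force between the fingers and lift4 below 0.2 N and z of lift4 in the frame of tray_floor between 0.001 and 0.009 m and x of lift4 in the frame of tray_floor between -0.055 and 0.055 m and y of lift4 in the frame of tray_floor between -0.115 and 0.115 m and value of joint timer between 2.9716 and 3.3116 rad and value of joint tray below 0.006 m and velocity of joint timer below 0.1 rad/s); the robot touches nothing.
It fails at once if a lift is gripped while it stands on edge (turned over in the gripper) ((contact force between the fingers and lift1 above 8 N and angle between lift1's own z axis and vertical between 1.2 and 1.94 rad) or (contact force between the fingers and lift2 above 8 N and angle between lift2's own z axis and vertical between 1.2 and 1.94 rad) or (contact force between the fingers and lift3 above 8 N and angle between lift3's own z axis and vertical between 1.2 and 1.94 rad) or (contact force between the fingers and lift4 above 8 N and angle between lift4's own z axis and vertical between 1.2 and 1.94 rad)).
It fails at once if another thing on the bench is moved more than 40 mm (distance of any of spool, last, hammer, awl, lid, bit_box from where it was at the start of the episode above 0.04 m).
Of lift1, lift2, lift3, lift4 only 2 to 3 are there at a start; the rules pass over those that are not, and their reading is None.
At some moment in a run one of lift1, lift2, lift3, lift4 may be knocked a few centimetres aside while the robot is not near it.
Once in a run the grip may slacken for a moment while it holds something.
It also fails if it takes over 210 s, if anything falls off the work surface, if the arm or the gripper's body presses on something with over 40 N, if the wrist force passes 120 N, or if a joint passes its speed limit or range.

### The arm

A 6-joint arm with a two-finger parallel gripper is mounted at the origin on the work surface. World frame = base frame: x ahead of the robot, y to its left, z up, the work surface at z = 0. Lengths are in mm, angles in rad, forces in N, time in s.
With the tool pointing down it reaches from about 300 to 775 mm from the base axis. Payload 14.6 kg.
Tool frame: the origin (TCP) lies on the front face of the gripper's body, between the roots of the fingers; the fingertips stand 97 mm ahead of it and the grasp point (between the pads) lies 78 mm ahead of it; z points along the fingers, y is the line along which they close (so a half turn about z gives the same grasp; the last joint's range is limited). The gripper opens to 94 mm and grips with 3 to 60 N. Pads are 16 mm wide; open, the fingers measure 119 mm over their backs; the gripper's body (75 mm by 177 mm) begins 78 mm behind the grasp point.
Start: joints at [1.257, 0.3, 1.521, -0, 1.321, -0.067], TCP at [134.364, 533.326, 302.646] pointing down, gripper open.
Joint ranges: [-3.03, 3.03], [-0.79, 2.21], [0.23, 2.52], [-1.04, 4.18], [0, 3.07], [-2.55, 2.55]. Speed limits (rad/s): [2.22, 2.22, 2.57, 3.14, 3.14, 3.14].

### API

Orientations are given as [roll, pitch, yaw] about the fixed x, y, z axes, in that order (R = Rz(yaw) Ry(pitch) Rx(roll)).
In Python, from cell import * gives the robot as it stands.
- The arm moves only by the tool carry_out, never from a script. Its arguments are lists of equal length, an entry for each row: "slide": the shift along the world's x, y, z scaled (see below), a list of three; "dr": the turn, a rotation vector about the world's x, y, z scaled (see below), a list of three; "gripper": the opening in per cent of the stroke, from 0 (shut) to 100 (fully open). A call has 1 to 10 rows; each row is the pose to reach, as a shift and turn from the pose commanded when the call began, turning the shorter way round; what a row does not reach only later rows make up. The controller multiplies each number of a shift by 0.25 m and each number of a turn by 360 degrees. A row lasts 1/12 s, in which the tool goes at most 41.7 mm and 7.16 degrees, less where a joint would pass 70% of its speed; a pose out of reach is approached as far as the arm can. A call with a number of a shift or a turn outside -1 to 1 is refused whole. A call with a gripper value outside its range is refused whole. The fingers move at their own pace and stop on an object; "newtons" is the grip in N (left out, the last holds). Time passes only in rows, so rows that repeat a pose let the fingers close. It gives the time, the measured TCP pose, the force, the opening and the grip force at its end, in the units of the state.
- read_state(): the state, without advancing time (a new reading comes with each control period).
- camera(name): name is "scene" or "side" or "wrist"; returns the picture (400x640x3 uint8, red, green, blue); there is no depth.
- camera_model(name): a dict with "vfov" (degrees; the focal length in pixels is half the picture's height over the tangent of half this angle, whatever the lens; pixels are square), "cx", "cy" (the principal point, pixels), "k1" (the pictures are not rectified: a ray, as slopes to the right and down, at radius r is drawn at 1 + k1 r^2 times it, then the intrinsics apply), "R" (3x3) and "t" (3): a world point X has camera coordinates R X + t. Camera axes: x right, y down, z forward; pixel columns grow to the right and rows downward; lengths in mm; the calibration is good to about 2 mm. A picture is of the moment at which its call begins: read the wrist's pose just before it. camera_model takes no time and is no camera call; for the wrist camera it gives the pose at the moment of the call.
- sign_off(): hands the job in; it is judged then, once.
The state is a dict: "clock": time; "joints": joint angles; "qd": joint speeds; "effort": joint torques, N m; "eef_pos": TCP position; "eef_rot": TCP orientation; "wrist_force": force on the tool from outside, world axes, zero at the start; "moment": the same for the moment, N m; "finger_gap": finger opening in mm; "finger_force": force on a finger pad.
Only numpy, scipy, OpenCV 4.12 (cv2) and the standard library are available. Lean on these libraries where they do the work, as an engineer would, in place of code of your own. Each camera call takes 0.05 s, during which the arm holds its last target. There are 200 camera calls.

## Working session

There is one attempt and no reset: what is moved stays moved. The work goes in short steps, Python scripts to look and compute and a tool call to move; the robot and the scene stay as the last step left them, time stands still between calls to the robot, and variables do not carry over. Pictures are saved under pics/ and viewed, at most 16 in all, crops included, and the job is handed in when it is done.

Besides the shell and the picture viewer there is one more tool, called after "Emit:" as name(argument=value, ...) on one line, values as JSON. carry_out: Moves the arm, as the interface text tells. Its arguments: {"type":"object","properties":{"slide":{"type":"array","items":{"type":"array","items":{"type":"number","minimum":-1,"maximum":1}}},"dr":{"type":"array","items":{"type":"array","items":{"type":"number","minimum":-1,"maximum":1}}},"gripper":{"type":"array","items":{"type":"number"}},"newtons":{"type":"number"}},"required":["slide","dr","gripper"]}

```bash
mkdir -p pics; cat > h.py <<'E'
from cell import *
import numpy as np, cv2
def K(m):
    f=200/np.tan(np.radians(m["vfov"])/2); return f
def ray(m,u,v):
    f=K(m); x=(u-m["cx"])/f; y=(v-m["cy"])/f
    a,b=x,y
    for _ in range(30):
        s=1+m["k1"]*(a*a+b*b); a,b=x/s,y/s
    R=np.array(m["R"]);t=np.array(m["t"])
    return -R.T@t, R.T@np.array([a,b,1.])
def onz(m,u,v,z):
    o,d=ray(m,u,v); return o+d*(z-o[2])/d[2]
def proj(m,X):
    c=np.array(m["R"])@np.array(X,float)+np.array(m["t"]); a,b=c[0]/c[2],c[1]/c[2]
    s=1+m["k1"]*(a*a+b*b); f=K(m); return np.array([m["cx"]+f*a*s,m["cy"]+f*b*s])
def save(n,im): cv2.imwrite("pics/"+n+".png",im[:,:,::-1])
E
python3 - <<'E'
from h import *
s=read_state(); print(s)
for n in ["scene","side","wrist"]:
    m=camera_model(n); im=camera(n); save(n+"0",im); np.save("pics/"+n+"0.npy",im); print(n,m)
E
```

```text
{'clock': 0.0, 'joints': array([ 1.25739402e+00,  3.00454462e-01,  1.52160463e+00,  7.39126104e-06,
        1.32068643e+00, -6.66122560e-02]), 'qd': array([ 0.00113041,  0.00014367, -0.00322156,  0.00125731, -0.00132276,
       -0.00023462]), 'effort': array([-6.26642377e-04, -5.31805372e+01, -3.52734089e+01,  7.08121830e-02,
        2.44405976e-02, -4.51423125e-05]), 'eef_pos': array([134.32047847, 533.1838909 , 302.08542898]), 'eef_rot': array([-3.14044282e+00, -8.38814285e-05,  2.89480072e+00]), 'wrist_force': array([-0.04826023,  0.33031701,  0.55248476]), 'moment': array([-0.01932789, -0.00017648,  0.06778091]), 'finger_force': 0.0, 'finger_gap': 93.94207957489493}
scene {'vfov': 54.06216679299308, 'cx': 324.1207284021932, 'cy': 203.02887023239106, 'k1': -0.05673142322772034, 'R': array([[ 0.72487514,  0.68884243, -0.00722035],
       [ 0.55930226, -0.59461312, -0.5775952 ],
       [-0.40216539,  0.41464605, -0.8162914 ]]), 't': array([-422.89447712, -190.20056435, 1281.05527618])}
side {'vfov': 57.84878035448573, 'cx': 324.8345479276507, 'cy': 203.306239931867, 'k1': 0.0005818543484948915, 'R': array([[-8.14166947e-01, -5.80630361e-01,  7.52609278e-04],
       [-4.34433179e-01,  6.08306482e-01, -6.64252240e-01],
       [ 3.85227201e-01, -5.41139176e-01, -7.47508124e-01]]), 't': array([447.44939674, 294.02058433, 771.42789243])}
wrist {'vfov': 64.9401115545079, 'cx': 317.89062106657906, 'cy': 207.2205021090617, 'k1': -0.06263246401147349, 'R': array([[ 2.44050895e-01,  9.69762012e-01, -8.95297025e-04],
       [ 9.38885706e-01, -2.36049236e-01,  2.50548179e-01],
       [ 2.42760772e-01, -6.19870890e-02, -9.68103718e-01]]), 't': array([-550.24347629,  -26.88902703,  390.45689908])}
```

View pics/scene0.png

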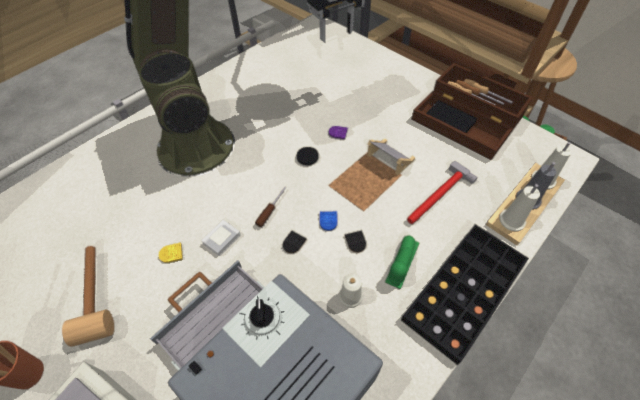

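View pics/side0.png

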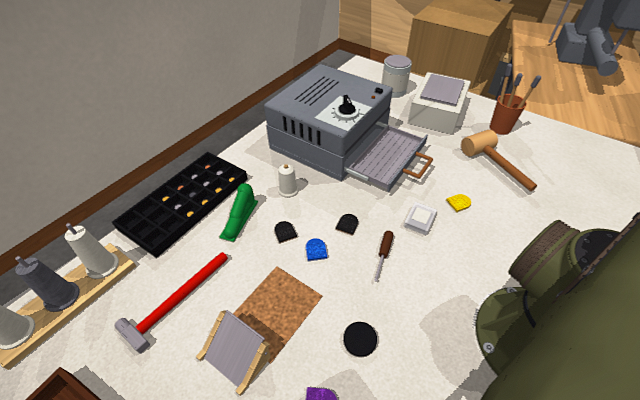

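The scene view shows two black D-shaped lifts at (293,242) and (356,241). Look-alikes are a blue lift (328,220), a purple one (339,132), a yellow one (171,253) and the round black lid (307,156). The ramp edge is near (390,150), the mat at (365,180), the tray handle at (187,290) and the knob at (262,315). I'll measure these and check them in one close crop.

```bash
cat >> h.py <<'E'
def blobs(n,im,m,test,z,lo=60,hi=9000):
    mask=test(im.astype(int)).astype(np.uint8)*255
    c,_=cv2.findContours(mask,cv2.RETR_EXTERNAL,cv2.CHAIN_APPROX_NONE)
    out=[]
    for k in c:
        a=cv2.contourArea(k)
        if lo<a<hi:
            P=np.array([onz(m,u,v,z)[:2] for u,v in k[:,0,:]],np.float32)
            out.append((k[:,0,:].mean(0),a,P))
    return out
def dpose(P):
    r=cv2.minAreaRect(P); M=cv2.moments(P.reshape(-1,1,2)); c=np.array([M["m10"],M["m01"]])/M["m00"]
    B=cv2.boxPoints(r); rc=np.array(r[0])
    # centroid lies toward the straight back from the rect centre, nose the other way
    best=None
    for i in range(4):
        d=(B[(i+1)%4]-B[i]); d=d/np.linalg.norm(d); s=(rc-c)@d
        if best is None or s>best[0]: best=(s,d)
    return c,np.degrees(np.arctan2(best[1][1],best[1][0])),r[1],best[0]
dark=lambda i:(i.max(2)<60)
E
python3 - <<'E'
from h import *
for n in ["scene","side"]:
    m=camera_model(n); im=np.load(f"pics/{n}0.npy")
    print(n)
    for px,a,P in blobs(n,im,m,dark,10,60,1500):
        c,y,s,k=dpose(P)
        if max(s)<90: print(px.round(),a,c.round(1),round(y,1),np.round(s,1),round(k,2))
    mat=lambda i:(i[...,0]-i[...,2]>40)&(i[...,0]-i[...,1]>15)&(i[...,1]-i[...,2]>8)
    for px,a,P in blobs(n,im,m,mat,2,1000,9000): 
        print("mat",px.round(),a,cv2.minAreaRect(P),cv2.boxPoints(cv2.minAreaRect(P)).round(0).tolist())
a=np.load("pics/scene0.npy");b=np.load("pics/side0.npy")
A=cv2.resize(a[195:260,255:390],None,fx=5,fy=5)[:300,:]; 
A=cv2.resize(a[200:260,270:390],(400,200),interpolation=2); C=cv2.resize(a[130:210,325:425],(400,320),interpolation=2)
B=cv2.resize(b[300:400,180:300],(400,333),interpolation=2); D=cv2.resize(a[285:345,220:310],(400,267),interpolation=2)
top=np.hstack([np.vstack([A,C]),np.vstack([D,B])[:520] if 267+333>=520 else 0]) 
save("crop1",top)
E
```

```text
scene
[195. 367.] 76.5 [ 573.8 -414.2] 94.7 [27.7 16.1] 0.4
[261. 314.] 361.0 [ 591.8 -228.6] 95.9 [54.1 54.9] 0.62
[356. 241.] 254.5 [622.3  82.7] -31.5 [45.2 56.7] 1.88
[293. 242.] 265.0 [501.7 -36. ] -78.3 [45.7 57. ] 1.61
[307. 156.] 261.5 [308.3 211.4] -46.9 [63.5 67.7] 0.46
mat [ 15. 365.] 1385.0 ((261.42730712890625, -723.912353515625), (157.38812255859375, 83.19134521484375), 19.509082794189453) [[173.0, -711.0], [201.0, -789.0], [349.0, -737.0], [322.0, -658.0]]
mat [ 88. 302.] 1852.0 ((213.8597412109375, -518.556640625), (120.8488998413086, 279.4176025390625), 73.11759185791016) [[63.0, -536.0], [330.0, -617.0], [365.0, -501.0], [98.0, -420.0]]
mat [524. 205.] 1107.5 ((899.651123046875, 537.8223266601562), (315.66351318359375, 101.99688720703125), 89.97090911865234) [[849.0, 380.0], [951.0, 380.0], [951.0, 696.0], [849.0, 696.0]]
mat [375. 174.] 2159.0 ((498.6015625, 310.26507568359375), (143.087890625, 270.0384521484375), 1.646925449371338) [[423.0, 443.0], [431.0, 173.0], [574.0, 177.0], [566.0, 447.0]]
mat [553.  60.] 1100.0 ((662.1231689453125, 1282.1435546875), (161.10
[... 612 characters left out ...]
5312), 89.90797424316406) [[-16.0, 1219.0], [534.0, 1219.0], [534.0, 1368.0], [-16.0, 1369.0]]
side
[ 51. 390.] 373.5 [739.1 644.1] 93.0 [33.8 52.4] 4.23
[360. 339.] 860.0 [305.5 214.7] 123.5 [68.  72.5] 0.48
[285. 231.] 286.0 [617.6  88. ] -31.8 [47.9 63.8] 2.15
[347. 224.] 274.5 [496.4 -30.5] -77.1 [48.4 62.2] 2.45
mat [269. 328.] 4451.0 ((499.0515441894531, 309.0367431640625), (141.28985595703125, 263.02032470703125), 0.35826945304870605) [[428.0, 440.0], [429.0, 177.0], [571.0, 178.0], [569.0, 441.0]]
mat [ 65. 303.] 3124.5 ((910.074462890625, 529.0638427734375), (117.51105499267578, 306.5531005859375), 0.03918692097067833) [[851.0, 682.0], [851.0, 376.0], [969.0, 376.0], [969.0, 682.0]]
```

View pics/crop1.png

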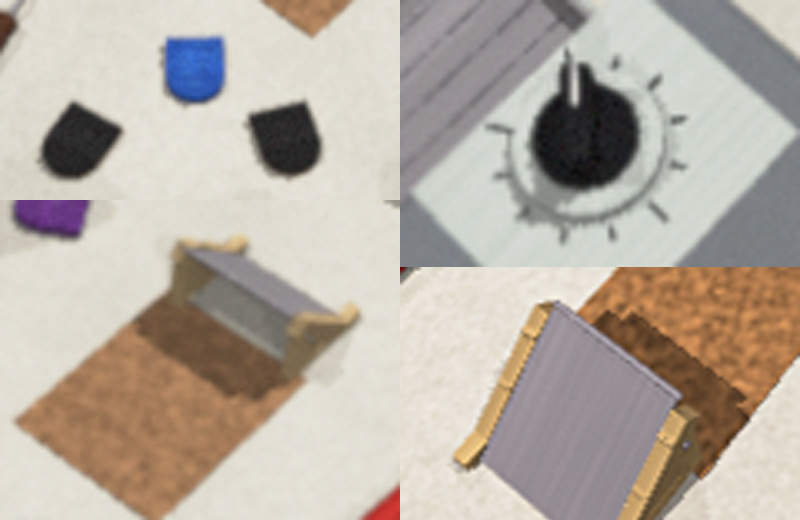

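View pics/wrist0.png

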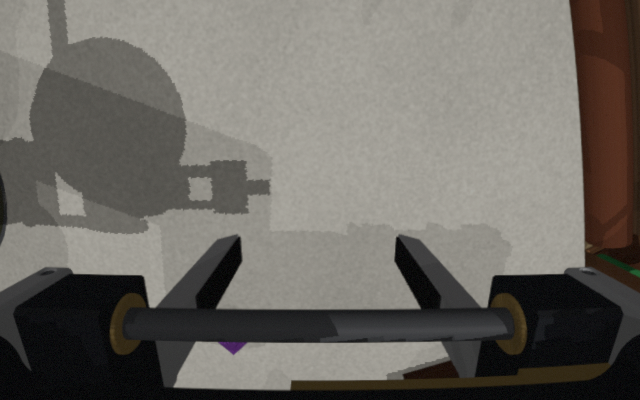

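The crop confirms two black D lifts with the blue one between them. The knob pointer stands at or near the first mark of the dial. The wrist view shows only bare bench. Next I'll work out the ramp edge, tray and knob geometry.

```bash
python3 - <<'E'
from h import *
np.set_printoptions(suppress=True,precision=1)
ms,md,mw=[camera_model(n) for n in("scene","side","wrist")]
print("edge side",onz(md,226.5,310.8,75),onz(md,264,339.3,75)); print("edge scene",onz(ms,370,140.8,75),onz(ms,411.2,159.5,75))
def tri(p,q):
    o1,d1=ray(ms,*p);o2,d2=ray(md,*q)
    A=np.stack([d1,-d2],1);s=np.linalg.lstsq(A,o2-o1,rcond=None)[0];a=o1+d1*s[0];b=o2+d2*s[1];return (a+b)/2,np.linalg.norm(a-b)
print("knob scene",onz(ms,220+185*90/400,285+138*60/267,190))
R=np.array(mw["R"]);c=-R.T@np.array(mw["t"]);s=read_state();print("wristcam",c,c-s["eef_pos"],"axis",R[2])
wood=lambda i:(i[...,0]-i[...,2]>50)&(i[...,0]>90)
for n,m in(("scene",ms),("side",md)):
    for px,a,P in blobs(n,np.load(f"pics/{n}0.npy"),m,wood,50,20,900):
        c=P.mean(0)
        if 200<c[0]<600 and -500<c[1]<-100: print(n,px,a,cv2.boxPoints(cv2.minAreaRect(P)))
a=cv2.resize(np.load("pics/scene0.npy")[245:370,140:300],(800,625),interpolation=2)[:,:]
b=cv2.resize(np.load("pics/side0.npy")[60:200,260:440],(800,622),interpolation=2)
save("crop2",cv2.resize(np.hstack([a[:600,:],b[:600,:]]),(800,300)) if 0 else np.hstack([cv2.resize(a,(400,312)),cv2.resize(b,(400,312))]))
E
```

```text
edge side [546.8 348.9  75. ] [445.5 348.2  75. ]
edge scene [447.8 344.9  75. ] [583.3 369.3  75. ]
knob scene [ 658.8 -253.4  190. ]
wristcam [ 64.7 551.5 384.3] [-69.6  18.2  82.1] axis [ 0.2 -0.1 -1. ]
scene [186.8 288.5] 187.0 [[ 410.  -266.9]
 [ 412.5 -364.1]
 [ 457.6 -362.9]
 [ 455.1 -265.7]]
scene [171.1 252.5] 362.5 [[ 274.2 -301.7]
 [ 321.  -328.5]
 [ 351.1 -276. ]
 [ 304.4 -249.2]]
side [458.7 201.5] 282.5 [[ 236.7 -251.3]
 [ 281.5 -279.4]
 [ 314.8 -226.3]
 [ 270.1 -198.2]]
side [419.3 165.4] 130.5 [[ 404.2 -258. ]
 [ 407.5 -361.2]
 [ 462.  -359.5]
 [ 458.8 -256.2]]
```

View pics/crop2.png

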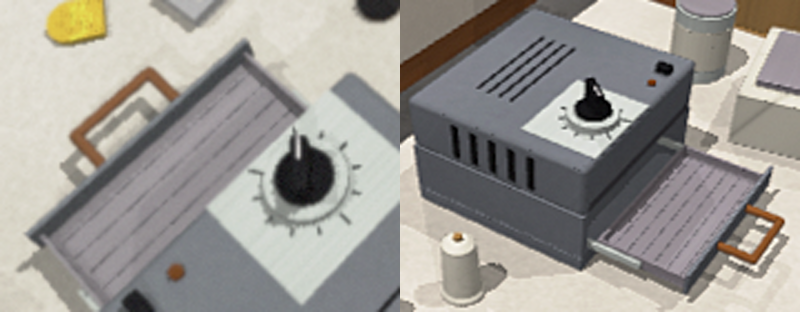

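The crop shows the tray drawn out with its front panel and wooden handle; the tray's x axis is nearly world +x. The knob pointer is up-left at the first mark. Ramp edge middle is about (499, 348), with the ramp's +x along world −y. First target is the lift at (620, 85).

Emit:
carry_out(slide=[[1,-0.9,-0.29],[1,-0.9,-0.29],[1,-0.9,-0.29],[1,-0.9,-0.29],[1,-0.9,-0.29],[1,-0.9,-0.29],[1,-0.9,-0.29],[1,-0.9,-0.29],[1,-0.9,-0.29]], dr=[[0,0,-0.0486],[0,0,-0.0486],[0,0,-0.0486],[0,0,-0.0486],[0,0,-0.0486],[0,0,-0.0486],[0,0,-0.0486],[0,0,-0.0486],[0,0,-0.0486]], gripper=[75,75,75,75,75,75,75,75,75], newtons=15)

```text
clock: 0.9
eef_pos: [387.0, 304.9, 228.8]
eef_rot: [-3.14, -0.0, 2.586]
wrist_force: [-0.1, -0.0, -0.8]
finger_gap: 70.2
finger_force: 0.0
```

Emit:
carry_out(slide=[[1,-0.9,0],[1,-0.9,0],[1,-0.9,0],[1,-0.9,0],[1,-0.9,0],[1,-0.9,0],[1,-0.9,0],[1,-0.9,0],[1,-0.9,0],[1,-0.9,0]], dr=[[0,0,0],[0,0,0],[0,0,0],[0,0,0],[0,0,0],[0,0,0],[0,0,0],[0,0,0],[0,0,0],[0,0,0]], gripper=[75,75,75,75,75,75,75,75,75,75])

```text
clock: 1.73
eef_pos: [635.1, 81.9, 229.1]
eef_rot: [-3.141, -0.001, 2.587]
wrist_force: [-0.4, 0.4, 0.2]
finger_gap: 70.5
finger_force: 0.0
```

Emit:
carry_out(slide=[[0.15,-0.12,0],[0.15,-0.12,0],[0.15,-0.12,0],[0.15,-0.12,0]], dr=[[0,0,0],[0,0,0],[0,0,0],[0,0,0]], gripper=[75,75,75,75])

```text
clock: 2.07
eef_pos: [671.2, 54.5, 230.0]
eef_rot: [-3.141, -0.001, 2.59]
wrist_force: [0.2, 0.1, 0.1]
finger_gap: 70.3
finger_force: 0.0
```

```bash
cat > look.py <<'E'
from h import *
import sys
def look(name,test,z,lo=300,hi=30000):
    m=camera_model("wrist"); im=camera("wrist"); save(name,im); np.save("pics/"+name+".npy",im); s=read_state()
    print("tcp",s["eef_pos"].round(1),s["eef_rot"].round(3),"clk",s["clock"])
    for px,a,P in blobs("w",im,m,test,z,lo,hi):
        c,y,sz,k=dpose(P)
        if 30<max(sz)<120: print(px.round(),a,"c",c.round(1),"yaw",round(float(y),1),"size",np.round(sz,1),round(float(k),2))
brown=lambda i:(i[...,0]-i[...,2]>35)&(i[...,0]>60)
if __name__=="__main__": look(sys.argv[1],eval(sys.argv[2]),float(sys.argv[3]))
E
python3 look.py w1 dark 10
```

```text
tcp [671.   54.8 230.2] [ 3.142 -0.     2.591] clk 2.1167
[389. 361.] 2259.5 c [876.7  25.1] yaw 57.5 size [88.6 54.1] 2.02
[423. 205.] 655.5 c [734.7 135.5] yaw 118.6 size [16.2 85.6] 8.05
[320. 136.] 2891.5 c [620.5  88.4] yaw -31.6 size [48.3 58.6] 2.36
[144.  95.] 3144.5 c [500.1 -29.3] yaw -77.8 size [51.2 60.2] 2.42
```

View pics/w1.png

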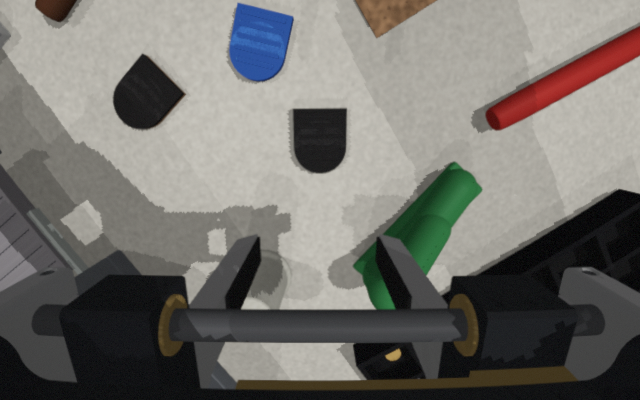

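The wrist view shows lift B at (320,136), lift A at (148,92), the blue look-alike at (262,42) and the green last to the right. There is clearance, so I'll descend on B.

Emit:
carry_out(slide=[[-0.203,0.13,-0.1],[-0.203,0.13,-0.2],[-0.203,0.13,-0.35],[-0.203,0.13,-0.45],[-0.203,0.13,-0.524],[-0.203,0.13,-0.524],[-0.203,0.13,-0.524],[-0.203,0.13,-0.524],[-0.203,0.13,-0.524],[-0.203,0.13,-0.524]], dr=[[0,0,0],[0,0,0],[0,0,0],[0,0,0],[0,0,0],[0,0,0],[0,0,0],[0,0,0],[0,0,0],[0,0,0]], gripper=[75,75,75,75,75,75,30,30,30,30], newtons=20)

```text
clock: 2.95
eef_pos: [620.9, 86.3, 99.6]
eef_rot: [3.141, 0.0, 2.59]
wrist_force: [-1.3, 1.6, 1.5]
finger_gap: 49.3
finger_force: 20.0
```

Emit:
carry_out(slide=[[0,0,0],[0,0,0],[0,0,0.15],[0,0,0.3],[0,0,0.5],[0,0,0.5],[0,0,0.5]], dr=[[0,0,0],[0,0,0],[0,0,0],[0,0,0],[0,0,0],[0,0,0],[0,0,0]], gripper=[30,30,30,30,30,30,30])

```text
clock: 3.53
eef_pos: [621.9, 85.8, 227.7]
eef_rot: [3.138, 0.005, 2.589]
wrist_force: [0.3, 1.1, -0.8]
finger_gap: 49.8
finger_force: 20.0
```

Emit:
carry_out(slide=[[-0.1,0.2,0],[-0.2,0.4,0],[-0.3,0.6,0],[-0.4,0.8,0],[-0.492,0.971,0],[-0.492,0.971,0],[-0.492,0.971,0],[-0.492,0.971,0],[-0.492,0.971,-0.06],[-0.492,0.971,-0.06]], dr=[[0,0,-0.0162],[0,0,-0.0324],[0,0,-0.0486],[0,0,-0.0648],[0,0,-0.081],[0,0,-0.0972],[0,0,-0.1134],[0,0,-0.1296],[0,0,-0.1458],[0,0,-0.1622]], gripper=[30,30,30,30,30,30,30,30,30,30])

```text
clock: 4.37
eef_pos: [496.8, 328.5, 204.9]
eef_rot: [-3.137, 0.003, 1.566]
wrist_force: [1.0, -0.3, -1.8]
finger_gap: 50.3
finger_force: 2.0
```

Emit:
carry_out(slide=[[0,0,0],[0,0,0],[0,0,0]], dr=[[0,0,0],[0,0,0],[0,0,0]], gripper=[30,30,30])

```text
clock: 4.62
eef_pos: [498.1, 328.4, 208.6]
eef_rot: [-3.141, 0.0, 1.573]
wrist_force: [0.6, 0.1, -0.3]
finger_gap: 50.0
finger_force: 20.0
```

```bash
python3 - <<'E'
from h import *
a=camera("scene");b=camera("side");w=camera("wrist");s=read_state();print(s["eef_pos"],s["eef_rot"],s["finger_gap"])
save("drop1",np.hstack([np.vstack([cv2.resize(a[100:200,300:460],(400,250),interpolation=2),cv2.resize(w,(400,250))]),cv2.resize(b[225:400,160:300],(400,500),interpolation=2)]))
E
```

```text
[498.20988068 328.48153092 209.14545418] [ 3.14146000e+00 -6.73995289e-05  1.57180328e+00] 49.71814835994827
```

View pics/drop1.png

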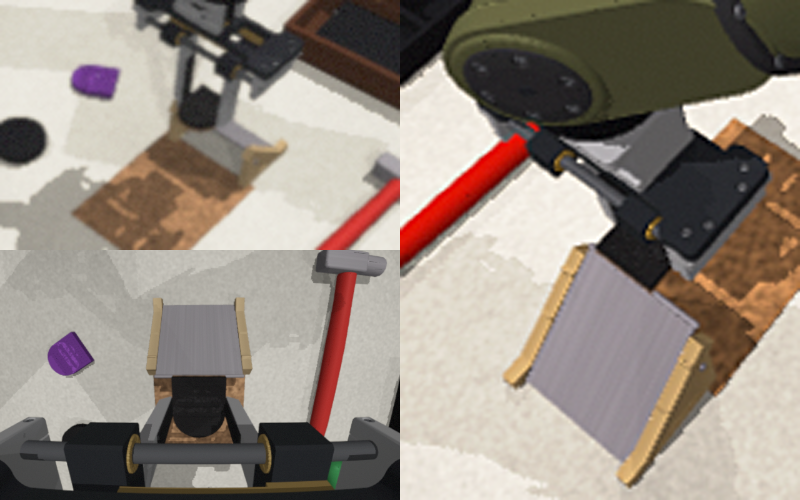

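The picture shows the lift in the fingers, past the ramp edge with its nose away from the sheet. The grip slackened briefly, so I'll check the lift's seat before letting go.

```bash
python3 - <<'E'
from h import *
np.set_printoptions(suppress=True,precision=1)
m=camera_model("wrist"); im=camera("wrist").astype(int); np.save("pics/hold.npy",im)
d=im.max(2)
print(d[190:300:4,316].tolist())
for c in(290,316,340):
    print(c,[ (r,im[r,c].tolist()) for r in range(186,214,2)])
for r in(205,215,230,245,260): print(r,np.where(d[r,230:400]<55)[0][[0,-1]]+230)
s=read_state();print(s["eef_pos"])
for z in(110,119): print(z,onz(m,316,202,z),onz(m,272,210,z),onz(m,360,210,z))
print("edge75",onz(m,316,200,75),onz(m,316,196,75))
E
```

```text
[132, 130, 125, 52, 29, 25, 25, 26, 28, 26, 26, 30, 32, 36, 30, 31, 30, 29, 28, 25, 28, 26, 30, 27, 27, 33, 34, 22]
290 [(186, [127, 124, 127]), (188, [127, 124, 128]), (190, [128, 124, 127]), (192, [127, 123, 127]), (194, [128, 124, 128]), (196, [127, 124, 128]), (198, [124, 121, 124]), (200, [106, 96, 91]), (202, [51, 40, 32]), (204, [23, 25, 26]), (206, [29, 27, 27]), (208, [27, 27, 28]), (210, [28, 26, 27]), (212, [27, 26, 28])]
316 [(186, [133, 130, 134]), (188, [131, 127, 131]), (190, [132, 129, 132]), (192, [130, 126, 130]), (194, [130, 126, 130]), (196, [129, 126, 129]), (198, [125, 121, 125]), (200, [107, 97, 93]), (202, [52, 41, 32]), (204, [23, 20, 22]), (206, [29, 27, 26]), (208, [32, 31, 30]), (210, [25, 25, 25]), (212, [28, 27, 28])]
340 [(186, [131, 129, 133]), (188, [133, 129, 133]), (190, [132, 129, 131]), (192, [131, 127, 130]), (194, [128, 126, 128]), (196, [129, 125, 128]), (198, [125, 122, 124]), (200, [108, 98, 94]), (202, [51, 40, 32]), (204, [20, 20, 21]), (206, [24, 22, 22]), (208, [24, 24, 24]), (210, [30, 27, 27]), (212, [27, 28, 26])]
205 [275 361]
215 [275 361]
230 [276 360]
245 [272 364]
260 [266 370]
[498.2 328.5 209.2]
110 [497.8 357.7 110. ] [471.5 352.8 110. ] [524.1 352.9 110. ]
119 [497.8 359.9 119. ] [472.8 355.2 119. ] [522.8 355.3 119. ]
edge75 [497.6 350.8  75. ] [497.6 353.7  75. ]
```

Using the same camera for both, the origin is about 18 mm past the edge and the underside about 34 mm above it. I'll drop it.

Emit:
carry_out(slide=[[0,0,0],[0,0,0],[0,0,0],[0,0,0],[0,0,0],[0,0,0.1],[0,0,0.2],[0,0,0.2],[0,0,0.2],[0,0,0.2]], dr=[[0,0,0],[0,0,0],[0,0,0],[0,0,0],[0,0,0],[0,0,0],[0,0,0],[0,0,0],[0,0,0],[0,0,0]], gripper=[100,100,100,100,100,100,100,100,100,100])

```text
clock: 5.65
eef_pos: [497.9, 328.5, 258.4]
eef_rot: [-3.141, 0.0, 1.57]
wrist_force: [0.3, -0.8, -0.7]
finger_gap: 93.9
finger_force: 0.0
```

Emit:
carry_out(slide=[[0,-0.2,0],[0,-0.4,0],[0,-0.48,0],[0,-0.48,0],[0,-0.48,0],[0,-0.48,0]], dr=[[0,0,0],[0,0,0],[0,0,0],[0,0,0],[0,0,0],[0,0,0]], gripper=[80,80,80,80,80,80])

```text
clock: 6.15
eef_pos: [498.1, 208.8, 258.5]
eef_rot: [-3.141, 0.0, 1.57]
wrist_force: [-0.2, 0.5, -0.5]
finger_gap: 75.3
finger_force: 0.0
```

```bash
python3 look.py w2 "lambda i:(i[...,0]-i[...,2]<45)&(i.max(2)<110)" 12
```

```text
tcp [498.  209.3 258.6] [-3.141  0.     1.571] clk 6.2
[143. 189.] 3425.0 c [308.  216.6] yaw 19.3 size [76.3 72.1] 0.15
[128.  48.] 1717.0 c [308.3 360.3] yaw -149.1 size [61.5 56.8] 1.41
```

View pics/w2.png

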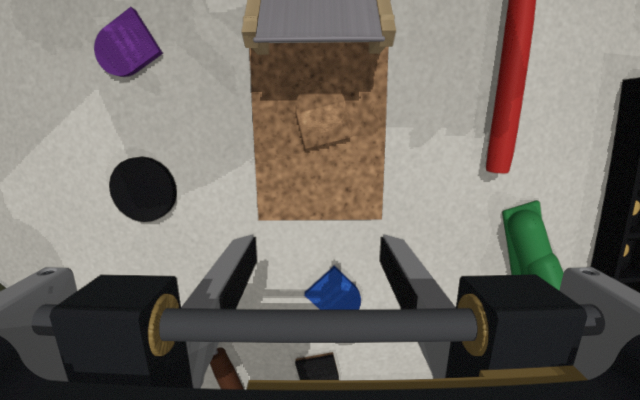

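The lift lies brown side up on the mat around (322,122), with its back edge from (304,150) to (347,140) and its nose towards the ramp. I'll zoom in to get the outline.

```bash
python3 - <<'E'
import numpy as np,cv2
im=np.load("pics/w2.npy")[80:165,270:375]
g=cv2.resize(im,(735,595),interpolation=2).astype(float)
g=np.clip(255*(g/255)**0.6,0,255).astype(np.uint8)
cv2.imwrite("pics/w2z.png",g[:,:,::-1])
E
```

```text
(no output)
```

View pics/w2z.png

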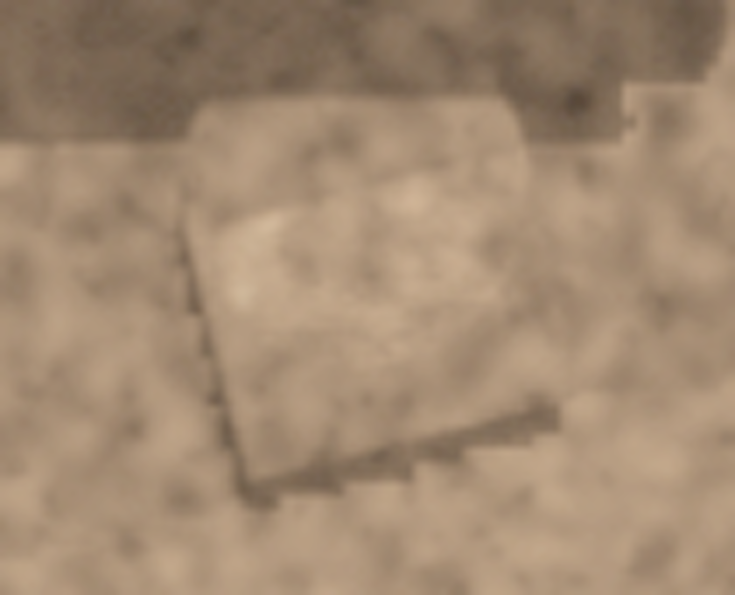

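```bash
python3 - <<'E'
from h import *
m=camera_model("wrist")
L=onz(m,305.7,148.6,12)[:2];R=onz(m,348.6,137.9,12)[:2];S=onz(m,297.1,110,12)[:2]
print(L,R,S,np.linalg.norm(R-L))
n=S-L; print("side dir",np.degrees(np.arctan2(n[1],n[0])),"back normal",np.degrees(np.arctan2(R[1]-L[1],R[0]-L[0]))+90)
E
```

```text
[486.03541527 259.75891718] [530.1037464  270.66256046] [477.69724599 298.24813819] 45.397216272008585
side dir 102.22347053512242 back normal 103.8973462047283
```

Emit:
carry_out(slide=[[0.026,0.15,0],[0.026,0.328,-0.1],[0.026,0.328,-0.2],[0.026,0.328,-0.35],[0.026,0.328,-0.5],[0.026,0.328,-0.63],[0.026,0.328,-0.63],[0.026,0.328,-0.63],[0.026,0.328,-0.63],[0.026,0.328,-0.63]], dr=[[0,0,0.018],[0,0,0.036],[0,0,0.036],[0,0,0.036],[0,0,0.036],[0,0,0.036],[0,0,0.036],[0,0,0.036],[0,0,0.036],[0,0,0.036]], gripper=[80,80,80,80,80,80,80,30,30,30])

```text
clock: 7.03
eef_pos: [504.2, 291.3, 101.2]
eef_rot: [-3.141, 0.0, 1.798]
wrist_force: [-0.5, 0.4, -0.1]
finger_gap: 58.4
finger_force: 0.0
```

Emit:
carry_out(slide=[[0,0,0],[0,0,0],[0,0,0.15],[0,0,0.3],[0,0,0.45],[0,0,0.6],[0,0,0.6]], dr=[[0,0,0],[0,0,0],[0,0,0],[0,0,0],[0,0,0],[0,0,0],[0,0,0]], gripper=[30,30,30,30,30,30,30])

```text
clock: 7.62
eef_pos: [506.0, 291.4, 259.4]
eef_rot: [3.131, -0.003, 1.797]
wrist_force: [0.7, 0.6, 0.4]
finger_gap: 49.8
finger_force: 20.0
```

Emit:
carry_out(slide=[[0.02,-0.1,0.03],[0.04,-0.25,0.08],[0.06,-0.4,0.13],[0.08,-0.55,0.18],[0.1,-0.7,0.24],[0.12,-0.85,0.34],[0.12,-1,0.34],[0.12,-1,0.34]], dr=[[0,0,0.015],[0,0,0.03],[0,0,0.045],[0,0,0.06],[0,0,0.075],[0,0,0.09],[0,0,0.107],[0,0,0.107]], gripper=[30,30,30,30,30,30,30,30])

```text
clock: 8.28
eef_pos: [534.9, 35.3, 337.9]
eef_rot: [3.141, 0.003, 2.475]
wrist_force: [1.0, 1.0, 0.0]
finger_gap: 49.9
finger_force: 20.0
```

Emit:
carry_out(slide=[[0,-0.15,0],[0.02,-0.3,0],[0.04,-0.45,0],[0.06,-0.6,0],[0.08,-0.75,0],[0.1,-0.9,0],[0.1,-1,0],[0.1,-1,0]], dr=[[0,0,0.015],[0,0,0.03],[0,0,0.045],[0,0,0.06],[0,0,0.075],[0,0,0.09],[0,0,0.107],[0,0,0.107]], gripper=[30,30,30,30,30,30,30,30])

```text
clock: 8.95
eef_pos: [559.2, -213.4, 335.5]
eef_rot: [-3.141, -0.001, -3.139]
wrist_force: [-0.9, 0.1, -1.4]
finger_gap: 49.6
finger_force: 20.0
```

Emit:
carry_out(slide=[[0,-0.15,0],[0,-0.3,0],[0,-0.4,0],[0,-0.4,0],[0,-0.4,0],[0,-0.4,0]], dr=[[0,0,0],[0,0,0],[0,0,0],[0,0,0],[0,0,0],[0,0,0]], gripper=[30,30,30,30,30,30])

```text
clock: 9.45
eef_pos: [559.8, -308.4, 336.3]
eef_rot: [3.141, -0.0, 3.141]
wrist_force: [0.5, 0.2, 0.0]
finger_gap: 49.6
finger_force: 20.0
```

```bash
python3 look.py w3 "lambda i:(i[...,0]-i[...,2]>50)&(i[...,0]>90)" 50
```

```text
tcp [ 559.9 -308.1  336.6] [ 3.141 -0.     3.142] clk 9.5
[319. 288.] 718.5 c [ 691.5 -302.8] yaw -88.4 size [ 17.9 106. ] 4.49
[330. 241.] 483.5 c [ 625.6 -296.4] yaw 27.1 size [48.7 36.3] 4.44
[345. 221.] 485.0 c [ 601.3 -273.8] yaw -155.7 size [57.4 24. ] 0.77
[314.  70.] 1376.0 c [ 426.  -312.5] yaw 2.1 size [51.7 98.3] 9.1
```

View pics/w3.png

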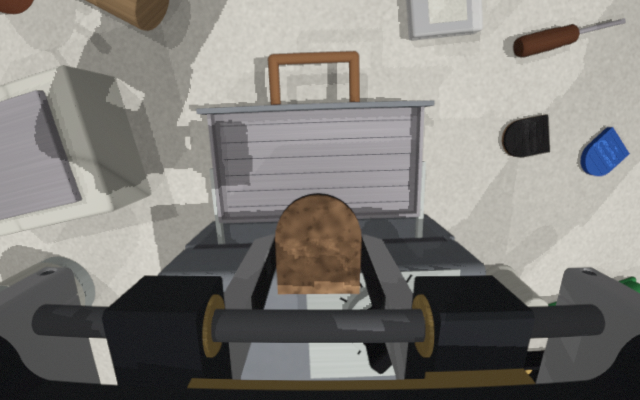

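The picture shows the lift held brown side up with its nose towards the handle. Tray interior runs from about (215,110) to (419,215), and the handle bar is at (314,58).

```bash
python3 - <<'E'
from h import *
np.set_printoptions(suppress=True,precision=1)
m=camera_model("wrist")
for n,p,z in [("wall L top",(216,160),46),("wall R top",(419,160),46),("frontpanel topL",(205,107),60),("frontpanel topR",(432,102),60),("back top",(320,215),46),("handle bar mid",(314,58),47),("handle barL",(270,60),47),("handle barR",(357,57),47)]:
    print(n,onz(m,*p,z))
E
```

```text
wall L top [ 526.6 -428.7   46. ]
wall R top [ 526.6 -187.5   46. ]
frontpanel topL [ 466.7 -432.2   60. ]
frontpanel topR [ 461.3 -182.    60. ]
back top [ 594.5 -305.    46. ]
handle bar mid [ 414.4 -311.9   47. ]
handle barL [ 416.3 -360.5   47. ]
handle barR [ 413.2 -264.5   47. ]
```

Emit:
carry_out(slide=[[-0.14,-0.1,-0.1],[-0.14,-0.228,-0.25],[-0.14,-0.228,-0.4],[-0.14,-0.228,-0.55],[-0.14,-0.228,-0.7],[-0.14,-0.228,-0.76],[-0.14,-0.228,-0.79],[-0.14,-0.228,-0.815],[-0.14,-0.228,-0.815],[-0.14,-0.228,-0.815]], dr=[[0,0,0],[0,0,0],[0,0,0],[0,0,0],[0,0,0],[0,0,0],[0,0,0],[0,0,0],[0,0,0],[0,0,0]], gripper=[30,30,30,30,30,30,30,30,30,30])

```text
clock: 10.33
eef_pos: [525.3, -366.3, 134.5]
eef_rot: [-3.14, 0.002, 3.141]
wrist_force: [0.1, 0.1, -0.2]
finger_gap: 49.9
finger_force: 20.0
```

Emit:
carry_out(slide=[[0,0,0],[0,0,0],[0,0,0],[0,0,0],[0,0,0.15],[0,0,0.3],[0,0,0.45],[0,0,0.6],[0,0,0.6]], dr=[[0,0,0],[0,0,0],[0,0,0],[0,0,0],[0,0,0],[0,0,0],[0,0,0],[0,0,0],[0,0,0]], gripper=[65,65,65,65,65,65,65,65,65])

```text
clock: 11.08
eef_pos: [525.6, -367.2, 291.6]
eef_rot: [-3.134, 0.009, 3.141]
wrist_force: [-0.4, 0.0, 1.1]
finger_gap: 61.1
finger_force: 0.0
```

Emit:
carry_out(slide=[[0,0.1,0],[0,0.25,0],[0,0.4,0],[-0.02,0.55,0],[-0.05,0.7,0],[-0.05,0.9,0],[-0.05,1,0],[-0.05,1,0],[-0.05,1,0]], dr=[[0,0,-0.015],[0,0,-0.03],[0,0,-0.045],[0,0,-0.06],[0,0,-0.075],[0,0,-0.09],[0,0,-0.11],[0,0,-0.13],[0,0,-0.145]], gripper=[75,75,75,75,75,75,75,75,75])

```text
clock: 11.83
eef_pos: [512.1, -114.6, 283.3]
eef_rot: [3.141, 0.001, 2.226]
wrist_force: [0.3, 0.1, 0.5]
finger_gap: 70.4
finger_force: 0.0
```

Emit:
carry_out(slide=[[0,0.11,-0.1],[0,0.11,-0.21],[0,0.11,-0.21],[0,0.11,-0.21],[0,0.11,-0.21],[0,0.11,-0.21],[0,0.11,-0.21]], dr=[[0,0,-0.018],[0,0,-0.036],[0,0,-0.054],[0,0,-0.072],[0,0,-0.072],[0,0,-0.072],[0,0,-0.072]], gripper=[75,75,75,75,75,75,75])

```text
clock: 12.42
eef_pos: [512.2, -89.0, 230.7]
eef_rot: [3.141, 0.0, 1.781]
wrist_force: [0.4, 0.2, -1.0]
finger_gap: 70.3
finger_force: 0.0
```

```bash
python3 look.py w4 dark 10; python3 - <<'E'
from h import *
a=camera("scene");b=camera("side"); w=np.load("pics/w4.npy")
save("chk4",np.hstack([np.vstack([cv2.resize(a[245:345,140:300],(400,250),interpolation=2),cv2.resize(w,(400,250))]),np.vstack([cv2.resize(b[60:200,260:440],(400,311),interpolation=2),cv2.resize(b,(400,189))])[:500]]))
E
```

```text
tcp [512.2 -89.  230.7] [3.141 0.    1.781] clk 12.4667
[316. 138.] 2912.0 c [498.8 -31. ] yaw -77.9 size [48.8 58.9] 2.34
[201. 110.] 510.5 c [388.1 -25.2] yaw -165.7 size [10.5 74.3] 0.33
[614.  60.] 4199.5 c [766.2 101. ] yaw 113.3 size [ 54.2 114.2] 7.46
[585.  56.] 356.5 c [730.  103.3] yaw -72.9 size [  7.4 106.4] 4.1
```

View pics/chk4.png

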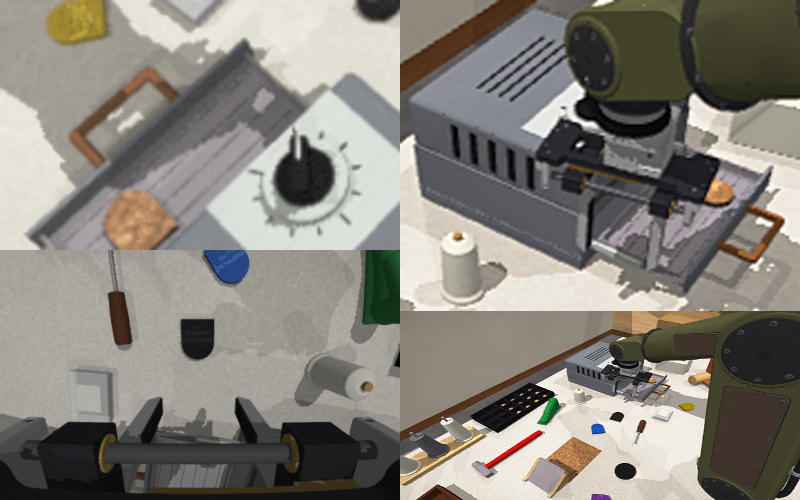

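The picture shows the first lift lying brown side up in the near-left part of the tray. Lift A is below the wrist camera at (316,138), clear of the awl, bit box and blue piece.

Emit:
carry_out(slide=[[-0.053,0.15,-0.1],[-0.053,0.23,-0.2],[-0.053,0.23,-0.35],[-0.053,0.23,-0.45],[-0.053,0.23,-0.525],[-0.053,0.23,-0.525],[-0.053,0.23,-0.525],[-0.053,0.23,-0.525],[-0.053,0.23,-0.525],[-0.053,0.23,-0.525]], dr=[[0,0,0],[0,0,0],[0,0,0],[0,0,0],[0,0,0],[0,0,0],[0,0,0],[0,0,0],[0,0,0],[0,0,0]], gripper=[75,75,75,75,75,75,30,30,30,30])

```text
clock: 13.4
eef_pos: [498.9, -31.5, 99.3]
eef_rot: [3.141, 0.0, 1.778]
wrist_force: [0.0, -0.0, 0.0]
finger_gap: 49.7
finger_force: 20.0
```

Emit:
carry_out(slide=[[0,0,0],[0,0,0],[0,0,0.15],[0,0,0.3],[0,0,0.45],[0,0,0.45],[0,0,0.45]], dr=[[0,0,0],[0,0,0],[0,0,0],[0,0,0],[0,0,0],[0,0,0],[0,0,0]], gripper=[30,30,30,30,30,30,30])

```text
clock: 13.98
eef_pos: [499.4, -31.5, 213.4]
eef_rot: [3.138, 0.001, 1.778]
wrist_force: [-0.1, 0.3, -0.8]
finger_gap: 49.8
finger_force: 20.0
```

Emit:
carry_out(slide=[[0,0.1,0],[0,0.25,0],[0,0.4,0],[0,0.55,0],[0,0.7,0],[0,0.85,0],[0,1,0],[0,1,0]], dr=[[0,0,-0.005],[0,0,-0.01],[0,0,-0.015],[0,0,-0.02],[0,0,-0.025],[0,0,-0.03],[0,0,-0.033],[0,0,-0.033]], gripper=[30,30,30,30,30,30,30,30])

```text
clock: 14.65
eef_pos: [497.8, 223.4, 209.9]
eef_rot: [-3.14, -0.0, 1.573]
wrist_force: [-0.3, -0.3, -1.3]
finger_gap: 49.6
finger_force: 20.0
```

Emit:
carry_out(slide=[[-0.004,0.1,0],[-0.004,0.25,0],[-0.004,0.4,-0.005],[-0.004,0.446,-0.01],[-0.004,0.446,-0.01],[-0.004,0.446,-0.01],[-0.004,0.446,-0.01],[-0.004,0.446,-0.01]], dr=[[0,0,0],[0,0,0],[0,0,0],[0,0,0],[0,0,0],[0,0,0],[0,0,0],[0,0,0]], gripper=[30,30,30,30,30,30,30,30])

```text
clock: 15.32
eef_pos: [498.1, 328.8, 208.9]
eef_rot: [-3.141, 0.0, 1.569]
wrist_force: [0.1, 0.8, -1.0]
finger_gap: 49.8
finger_force: 20.0
```

```bash
python3 - <<'E'
from h import *
np.set_printoptions(suppress=True,precision=1)
m=camera_model("wrist"); im=camera("wrist").astype(int)
for c in(290,316,340): print(c,[ (r,int(im[r,c].max())) for r in range(184,216,2)])
d=im.max(2)
for r in(212,230): print(r,np.where(d[r,230:400]<55)[0][[0,-1]]+230)
s=read_state();print(s["eef_pos"],s["finger_gap"],s["finger_force"])
for r in(200,204,208): print(r,onz(m,316,r,119)[1],onz(m,316,r,75)[1])
E
```

```text
290 [(184, 128), (186, 127), (188, 127), (190, 127), (192, 127), (194, 127), (196, 127), (198, 128), (200, 123), (202, 133), (204, 77), (206, 21), (208, 26), (210, 29), (212, 31), (214, 26)]
316 [(184, 132), (186, 131), (188, 133), (190, 131), (192, 131), (194, 130), (196, 130), (198, 131), (200, 123), (202, 137), (204, 82), (206, 16), (208, 32), (210, 29), (212, 27), (214, 26)]
340 [(184, 132), (186, 131), (188, 131), (190, 130), (192, 130), (194, 128), (196, 129), (198, 125), (200, 127), (202, 136), (204, 78), (206, 22), (208, 28), (210, 29), (212, 25), (214, 27)]
212 [274 361]
230 [276 360]
[498.1 328.9 209.1] 49.76831987485077 19.999583568423986
200 361.3797087409574 351.0802414177571
204 359.0648492495561 348.1730661759467
208 356.7348654458575 345.2468966813864
```

Emit:
carry_out(slide=[[0,0,0],[0,0,0],[0,0,0],[0,0,0],[0,0,0],[0,0,0.1],[0,0,0.2],[0,0,0.2],[0,0,0.2],[0,0,0.2]], dr=[[0,0,0],[0,0,0],[0,0,0],[0,0,0],[0,0,0],[0,0,0],[0,0,0],[0,0,0],[0,0,0],[0,0,0]], gripper=[100,100,100,100,100,100,100,100,100,100])

```text
clock: 16.2
eef_pos: [497.6, 330.0, 258.4]
eef_rot: [-3.141, 0.0, 1.57]
wrist_force: [0.3, 0.1, 0.0]
finger_gap: 94.1
finger_force: 0.0
```

Emit:
carry_out(slide=[[0,-0.2,0],[0,-0.4,0],[0,-0.48,0],[0,-0.48,0],[0,-0.48,0],[0,-0.48,0]], dr=[[0,0,0],[0,0,0],[0,0,0],[0,0,0],[0,0,0],[0,0,0]], gripper=[80,80,80,80,80,80])

```text
clock: 16.7
eef_pos: [497.8, 210.3, 258.5]
eef_rot: [-3.141, 0.0, 1.57]
wrist_force: [-0.2, -0.5, -0.5]
finger_gap: 75.1
finger_force: 0.0
```

```bash
python3 - <<'E'
from h import *
im=camera("wrist"); np.save("pics/w5.npy",im); print(read_state()["eef_pos"])
g=cv2.resize(im[40:220,240:400],(700,788),interpolation=2)[:600].astype(float)
save("w5",np.clip(255*(g/255)**.6,0,255).astype(np.uint8))
E
```

```text
[497.74619619 210.76284881 258.54637161]
```

View pics/w5.png

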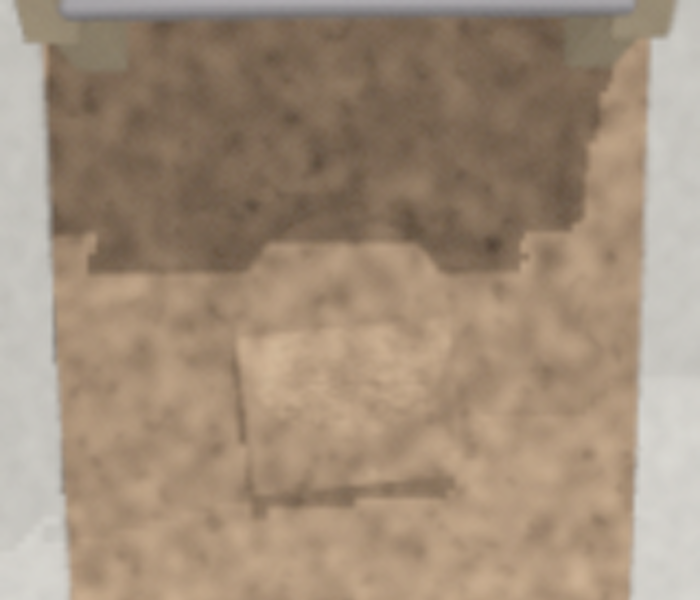

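This lift also landed brown side up. Its left back corner is at about (297,152) in the wrist picture, the back edge runs to about (343,150), and the nose points to the ramp.

```bash
python3 - <<'E'
from h import *
m=camera_model("wrist")
L=onz(m,297.1,151.8,12)[:2];R=onz(m,343.5,149.7,12)[:2];S=onz(m,294.4,117.7,12)[:2]
n=S-L; print(L,R,S,"side",np.degrees(np.arctan2(n[1],n[0])),"back",np.degrees(np.arctan2(R[1]-L[1],R[0]-L[0]))+90)
y=np.radians(94); u=np.array([np.cos(y),np.sin(y)]);v=np.array([u[1],-u[0]]); print(L+25*v+26*u)
E
```

```text
[476.8507287  257.99303049] [524.83978383 260.16794945] [474.60936165 292.22686948] side 93.74593822842172 back 92.59493467668331
[499.97616164 285.67360764]
```

Emit:
carry_out(slide=[[0.009,0.15,0],[0.009,0.3,-0.1],[0.009,0.3,-0.2],[0.009,0.3,-0.35],[0.009,0.3,-0.5],[0.009,0.3,-0.63],[0.009,0.3,-0.63],[0.009,0.3,-0.63],[0.009,0.3,-0.63],[0.009,0.3,-0.63]], dr=[[0,0,0.009],[0,0,0.009],[0,0,0.009],[0,0,0.009],[0,0,0.009],[0,0,0.009],[0,0,0.009],[0,0,0.009],[0,0,0.009],[0,0,0.009]], gripper=[80,80,80,80,80,80,80,30,30,30])

```text
clock: 17.58
eef_pos: [499.7, 285.8, 101.2]
eef_rot: [-3.141, 0.0, 1.628]
wrist_force: [0.5, 0.6, -0.3]
finger_gap: 58.9
finger_force: 0.0
```

Emit:
carry_out(slide=[[0,0,0],[0,0,0],[0,0,0.15],[0,0,0.3],[0,0,0.45],[0,0,0.6],[0,0,0.6]], dr=[[0,0,0],[0,0,0],[0,0,0],[0,0,0],[0,0,0],[0,0,0],[0,0,0]], gripper=[30,30,30,30,30,30,30])

```text
clock: 18.17
eef_pos: [501.5, 285.9, 259.4]
eef_rot: [3.132, -0.004, 1.627]
wrist_force: [0.7, 0.8, -0.1]
finger_gap: 49.8
finger_force: 19.9
```

Emit:
carry_out(slide=[[0.02,-0.1,0.02],[0.04,-0.25,0.05],[0.05,-0.4,0.1],[0.05,-0.55,0.15],[0.05,-0.7,0.2],[0.05,-0.85,0.2],[0.05,-1,0.2],[0.05,-1,0.2]], dr=[[0,0,0.016],[0,0,0.032],[0,0,0.048],[0,0,0.064],[0,0,0.08],[0,0,0.096],[0,0,0.112],[0,0,0.12]], gripper=[30,30,30,30,30,30,30,30])

```text
clock: 18.83
eef_pos: [512.5, 30.2, 301.8]
eef_rot: [-3.141, 0.001, 2.383]
wrist_force: [0.5, 0.2, 0.1]
finger_gap: 49.8
finger_force: 19.9
```

Emit:
carry_out(slide=[[0,-0.15,0],[0,-0.3,0],[0.02,-0.45,0],[0.04,-0.6,0],[0.05,-0.75,0],[0.05,-0.9,0],[0.05,-1,0],[0.05,-1,0]], dr=[[0,0,0.016],[0,0,0.032],[0,0,0.048],[0,0,0.064],[0,0,0.08],[0,0,0.096],[0,0,0.112],[0,0,0.121]], gripper=[30,30,30,30,30,30,30,30])

```text
clock: 19.5
eef_pos: [524.6, -219.0, 301.0]
eef_rot: [-3.141, -0.001, -3.14]
wrist_force: [-0.5, 0.3, 0.3]
finger_gap: 49.6
finger_force: 19.9
```

Emit:
carry_out(slide=[[0,-0.1,0],[0,-0.164,-0.1],[0,-0.164,-0.25],[0,-0.164,-0.4],[0,-0.164,-0.55],[0,-0.164,-0.62],[0,-0.164,-0.65],[0,-0.164,-0.673],[0,-0.164,-0.673],[0,-0.164,-0.673]], dr=[[0,0,0],[0,0,0],[0,0,0],[0,0,0],[0,0,0],[0,0,0],[0,0,0],[0,0,0],[0,0,0],[0,0,0]], gripper=[30,30,30,30,30,30,30,30,30,30])

```text
clock: 20.33
eef_pos: [525.6, -256.2, 134.7]
eef_rot: [-3.141, 0.002, 3.141]
wrist_force: [0.5, 0.3, -0.8]
finger_gap: 50.1
finger_force: 19.9
```

Emit:
carry_out(slide=[[0,0,0],[0,0,0],[0,0,0],[0,0,0],[0,0,0.15],[0,0,0.3],[0,0,0.45],[0,0,0.6],[0,0,0.8],[0,0,0.8]], dr=[[0,0,0],[0,0,0],[0,0,0],[0,0,0],[0,0,0],[0,0,0],[0,0,0],[0,0,0],[0,0,0],[0,0,0]], gripper=[65,65,65,65,65,65,65,65,65,65])

```text
clock: 21.17
eef_pos: [525.7, -256.2, 340.9]
eef_rot: [-3.137, 0.008, 3.141]
wrist_force: [0.4, -0.2, -0.1]
finger_gap: 61.2
finger_force: 0.0
```

Emit:
carry_out(slide=[[0.14,-0.1,0],[0.14,-0.21,0],[0.14,-0.21,0],[0.14,-0.21,0],[0.14,-0.21,0],[0.14,-0.21,0]], dr=[[0,0,0],[0,0,0],[0,0,0],[0,0,0],[0,0,0],[0,0,0]], gripper=[50,50,50,50,50,50])

```text
clock: 21.67
eef_pos: [560.0, -307.8, 333.7]
eef_rot: [-3.142, 0.0, 3.142]
wrist_force: [0.6, 0.1, -0.3]
finger_gap: 47.1
finger_force: 0.0
```

```bash
python3 look.py w6 "lambda i:(i[...,0]-i[...,2]>40)&(i[...,0]>70)" 42; python3 - <<'E'
from h import *
a=camera("scene"); save("sc6",cv2.resize(a[280:350,215:315],(800,560),interpolation=2)); np.save("pics/sc6.npy",a)
m=camera_model("scene")
E
```

```text
tcp [ 560.1 -307.7  333.8] [-3.141  0.    -3.141] clk 21.7167
[437. 381.] 339.5 c [ 850.  -133.8] yaw 88.3 size [76.1 26.1] 0.67
[420. 330.] 429.5 c [ 751.  -165.3] yaw 10.9 size [101.6  23.5] 4.7
[216. 327.] 302.0 c [ 757.2 -450.6] yaw 81.2 size [ 22.8 100.9] 3.4
[361. 160.] 1884.5 c [ 525.5 -256. ] yaw -177.3 size [60.3 49.8] 1.9
[258. 142.] 1933.0 c [ 504. -378.] yaw 178.4 size [49.2 59.9] 1.96
[313.  70.] 1489.5 c [ 424.8 -313.1] yaw 2.1 size [ 53.7 101.4] 9.26
[552.  38.] 764.0 c [387.  -41.2] yaw 105.8 size [18.2 69. ] 0.64
[116.   7.] 518.5 c [ 356.6 -528.2] yaw -118.5 size [61.7 23.1] 5.49
```

View pics/w6.png

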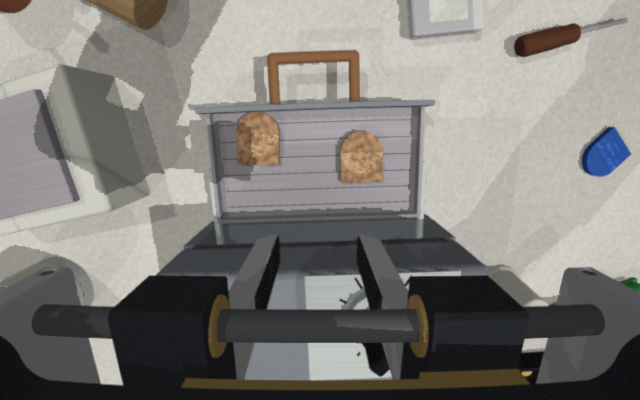

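The two lifts lie brown side up, separate, at (361,160) and (258,142). The left one has been knocked about 25 mm towards the front but is still flat and within limits. Next is the timer: I'll fit the dial marks and pointer.

```bash
python3 - <<'E'
from h import *
np.set_printoptions(suppress=True,precision=1)
m=camera_model("scene")
C=[(568,55),(615,62),(655,82),(680,120),(680,165),(658,213),(612,235),(563,235),(523,218),(503,175),(498,128)]
px=[(220+(x-400)*.225,285+y*.2247) for x,y in C]
for z in (170,):
    W=np.array([onz(m,u,v,z)[:2] for u,v in px])
    A=np.c_[2*W,np.ones(len(W))];s=np.linalg.lstsq(A,(W**2).sum(1),rcond=None)[0];c=s[:2];r=np.sqrt(s[2]+c@c)
    d=W-c;print(z,c,r,np.degrees(np.unwrap(np.arctan2(d[:,1],d[:,0]))),np.linalg.norm(d,axis=1))
# pointer line (white) from crop: (570,62)->(575,105) at z~219
p=[onz(m,220+(x-400)*.225,285+y*.2247,219)[:2] for x,y in((570,62),(575,105))]
d=p[0]-p[1];print("pointer",p,np.degrees(np.arctan2(d[1],d[0])))
E
```

```text
170 [ 655.7 -251.5] 41.880142280008315 [ 151.5  121.7   90.9   60.1   31.4    0.7  -28.3  -58.2  -85.6 -116.6
 -147. ] [44.7 40.1 40.3 41.5 41.9 44.4 41.9 40.8 42.1 39.9 42.9]
pointer [array([ 639.5, -239.5]), array([ 655.5, -250.7])] 145.07587198552815
```

Emit:
carry_out(slide=[[-0.1,0.1,0.05],[-0.1,0.22,0.05],[-0.1,0.22,0.05],[-0.1,0.22,0.05],[-0.1,0.22,0.05],[-0.1,0.22,0.05],[-0.1,0.22,0.05],[-0.1,0.22,0.05],[-0.1,0.22,0.05],[-0.1,0.22,0.05]], dr=[[0,0,-0.018],[0,0,-0.036],[0,0,-0.054],[0,0,-0.072],[0,0,-0.09],[0,0,-0.108],[0,0,-0.126],[0,0,-0.144],[0,0,-0.162],[0,0,-0.18]], gripper=[50,50,50,50,50,50,50,50,50,50])

```text
clock: 22.6
eef_pos: [535.0, -252.9, 346.2]
eef_rot: [3.141, 0.0, 2.005]
wrist_force: [0.2, 0.0, -1.2]
finger_gap: 47.1
finger_force: 0.0
```

Emit:
carry_out(slide=[[0,0,0],[0,0,0],[0,0,0],[0,0,0],[0,0,0],[0,0,0],[0,0,0],[0,0,0],[0,0,0],[0,0,0]], dr=[[0,0,-0.018],[0,0,-0.036],[0,0,-0.054],[0,0,-0.072],[0,0,-0.09],[0,0,-0.108],[0,0,-0.126],[0,0,-0.144],[0,0,-0.162],[0,0,-0.17]], gripper=[50,50,50,50,50,50,50,50,50,50])

```text
clock: 23.43
eef_pos: [535.1, -252.9, 346.2]
eef_rot: [3.141, -0.0, 0.936]
wrist_force: [0.0, -0.3, -0.4]
finger_gap: 46.7
finger_force: 0.0
```

```bash
python3 - <<'E'
from h import *
m=camera_model("wrist"); im=camera("wrist"); np.save("pics/w7.npy",im)
u,v=proj(m,[656,-251,190]); print(u,v, proj(m,[656,-251,219]))
u,v=int(u),int(v); x0,y0=max(u-75,0),max(v-60,0); print(x0,y0)
save("w7",cv2.resize(im[y0:y0+120,x0:x0+150],(750,600),interpolation=2))
E
```

```text
446.43506413840123 127.26372357970162 [463.81560881 127.48488301]
371 67
```

View pics/w7.png

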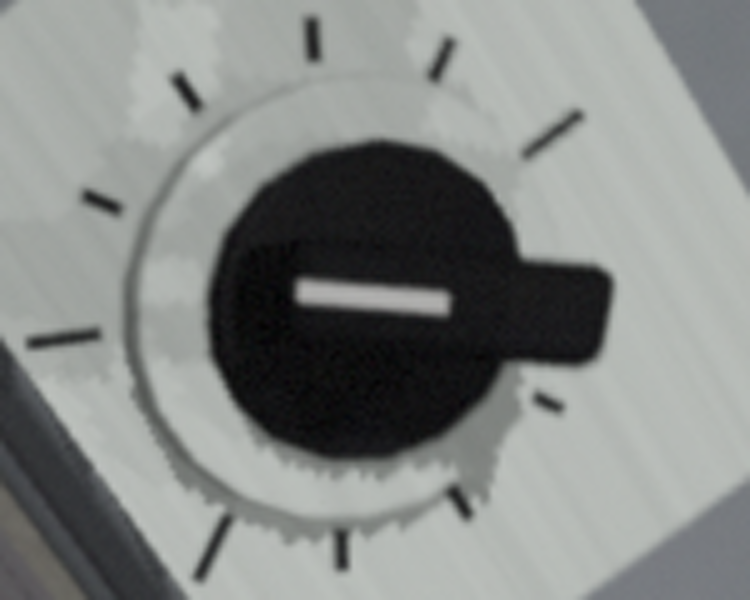

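The crop shows the white pointer line pointing left along the bar, near the long mark at crop (62,340). The other long marks are at (212,548) and (552,135).

```bash
python3 - <<'E'
from h import *
np.set_printoptions(suppress=True,precision=1)
m=camera_model("wrist"); f=lambda x,y,z:onz(m,371+x/5,67+y/5,z)[:2]
C=[(62,340),(101,203),(187,92),(313,39),(441,60),(552,135),(548,403),(461,503),(342,549),(212,548)]
W=np.array([f(x,y,170) for x,y in C]);A=np.c_[2*W,np.ones(len(W))];s=np.linalg.lstsq(A,(W**2).sum(1),rcond=None)[0];c=s[:2]
d=W-c;print(c,np.degrees(np.unwrap(np.arctan2(d[:,1],d[:,0]))),np.linalg.norm(d,axis=1))
p=[f(x,y,219) for x,y in((297,291),(450,302),(605,313),(600,275),(590,360))];d=p[0]-p[1];print("pointer",p,np.degrees(np.arctan2(d[1],d[0])))
L=(p[2]+p[0])/2; print("bar end - 22 along pointer:",p[2]+22*d/np.linalg.norm(d)); print("pointer rel axis",np.degrees(np.arctan2(*(p[0]-c)[::-1])))
E
```

```text
[ 655.5 -251.6] [ 151.4  121.3   91.1   61.2   31.6    1.7  -57.9  -87.7 -117.9 -148.5] [43.3 40.7 40.9 41.  41.  43.9 41.5 40.9 40.2 42.8]
pointer [array([ 638.6, -236.8]), array([ 654.5, -249.9]), array([ 671. , -263.4]), array([ 672.9, -258.7]), array([ 666.3, -267.6])] 140.46380104445723
bar end - 22 along pointer: [ 654.  -249.4]
pointer rel axis 138.8942832087123
```

Emit:
carry_out(slide=[[0.1,0,0],[0.2,0,0],[0.3,0.006,0],[0.4,0.006,0],[0.482,0.006,0],[0.482,0.006,0],[0.482,0.006,0],[0.482,0.006,0],[0.482,0.006,0],[0.482,0.006,0]], dr=[[0,0,0.018],[0,0,0.036],[0,0,0.054],[0,0,0.072],[0,0,0.09],[0,0,0.108],[0,0,0.126],[0,0,0.144],[0,0,0.162],[0,0,0.18]], gripper=[50,50,50,50,50,50,50,50,50,50])

```text
clock: 24.32
eef_pos: [655.6, -251.5, 346.0]
eef_rot: [3.141, 0.0, 2.081]
wrist_force: [-0.5, -0.1, 0.5]
finger_gap: 46.9
finger_force: 0.0
```

Emit:
carry_out(slide=[[0,0,0],[0,0,0],[0,0,0],[0,0,0],[0,0,-0.1],[0,0,-0.18],[0,0,-0.22],[0,0,-0.22],[0,0,-0.22],[0,0,-0.22]], dr=[[0,0,0.018],[0,0,0.036],[0,0,0.054],[0,0,0.063],[0,0,0.063],[0,0,0.063],[0,0,0.063],[0,0,0.063],[0,0,0.063],[0,0,0.063]], gripper=[50,50,50,50,50,50,50,50,50,50])

```text
clock: 25.15
eef_pos: [655.9, -251.9, 292.5]
eef_rot: [3.141, 0.002, 2.469]
wrist_force: [1.0, 0.1, 0.5]
finger_gap: 46.8
finger_force: 0.0
```

Emit:
carry_out(slide=[[0,0,0],[0,0,0],[0,0,0],[0,0,0],[0,0,0],[0,0,0],[0,0,0]], dr=[[0,0,0],[0,0,0],[0,0,0],[0,0,0],[0,0,0],[0,0,0],[0,0,0]], gripper=[5,5,5,5,5,5,5], newtons=25)

```text
clock: 25.73
eef_pos: [655.8, -251.6, 291.0]
eef_rot: [3.141, 0.0, 2.469]
wrist_force: [1.9, 2.1, 0.8]
finger_gap: 13.9
finger_force: 25.0
```

Emit:
carry_out(slide=[[0,0,0],[0,0,0],[0,0,0],[0,0,0],[0,0,0],[0,0,0],[0,0,0],[0,0,0],[0,0,0],[0,0,0]], dr=[[0,0,-0.019],[0,0,-0.038],[0,0,-0.057],[0,0,-0.076],[0,0,-0.095],[0,0,-0.114],[0,0,-0.133],[0,0,-0.152],[0,0,-0.171],[0,0,-0.19]], gripper=[5,5,5,5,5,5,5,5,5,5])

```text
clock: 26.57
eef_pos: [654.5, -252.2, 291.0]
eef_rot: [-3.138, 0.001, 1.269]
wrist_force: [-13.0, 1.9, 4.6]
finger_gap: 13.9
finger_force: 25.0
```

Emit:
carry_out(slide=[[0,0,0],[0,0,0],[0,0,0],[0,0,0],[0,0,0],[0,0,0],[0,0,0],[0,0,0],[0,0,0],[0,0,0]], dr=[[0,0,-0.019],[0,0,-0.038],[0,0,-0.057],[0,0,-0.076],[0,0,-0.095],[0,0,-0.114],[0,0,-0.133],[0,0,-0.152],[0,0,-0.171],[0,0,-0.19]], gripper=[5,5,5,5,5,5,5,5,5,5])

```text
clock: 27.4
eef_pos: [653.9, -251.0, 291.0]
eef_rot: [-3.138, 0.007, 0.076]
wrist_force: [-23.8, 12.0, 9.3]
finger_gap: 13.8
finger_force: 25.0
```

Emit:
carry_out(slide=[[0,0,0],[0,0,0],[0,0,0],[0,0,0],[0,0,0],[0,0,0],[0,0,0],[0,0,0],[0,0,0]], dr=[[0,0,-0.019],[0,0,-0.038],[0,0,-0.057],[0,0,-0.076],[0,0,-0.0925],[0,0,-0.0925],[0,0,-0.0925],[0,0,-0.0925],[0,0,-0.0925]], gripper=[5,5,5,5,5,5,5,5,5])

```text
clock: 28.15
eef_pos: [654.1, -250.3, 291.0]
eef_rot: [-3.141, 0.008, -0.499]
wrist_force: [-22.2, 15.1, 9.9]
finger_gap: 14.1
finger_force: 25.0
```

Emit:
carry_out(slide=[[0,0,0],[0,0,0],[0,0,0],[0,0,0.1],[0,0,0.22],[-0.12,0.06,0.24],[-0.22,0.12,0.24],[-0.22,0.12,0.24],[-0.22,0.12,0.24],[-0.22,0.12,0.24]], dr=[[0,0,0],[0,0,0],[0,0,0],[0,0,0],[0,0,0],[0,0,0],[0,0,0],[0,0,0],[0,0,0],[0,0,0]], gripper=[50,50,50,50,50,50,50,50,50,50])

```text
clock: 28.98
eef_pos: [601.0, -222.3, 351.3]
eef_rot: [3.142, -0.001, -0.5]
wrist_force: [-0.5, -1.0, 0.5]
finger_gap: 47.0
finger_force: 0.0
```

```bash
python3 - <<'E'
from h import *
np.set_printoptions(suppress=True,precision=1)
print(read_state()["eef_pos"])
m=camera_model("wrist"); im=camera("wrist"); np.save("pics/w8.npy",im)
u,v=proj(m,[655.4,-251.3,210]).astype(int); print(u,v)
# white pointer: bright, thin, enclosed by the black knob
M=np.zeros(im.shape[:2],np.uint8)
dk=(im.max(2)<60).astype(np.uint8); dk[:max(v-60,0)]=0; dk[v+60:]=0; dk[:,:max(u-70,0)]=0; dk[:,u+70:]=0
c,h=cv2.findContours(dk*255,cv2.RETR_CCOMP,cv2.CHAIN_APPROX_NONE)
for k,hh in zip(c,h[0]):
    a=cv2.contourArea(k)
    if a>12: 
        r=cv2.minAreaRect(k); print("hole" if hh[3]>=0 else "outer",a,k[:,0].mean(0),r)
        if hh[3]>=0 or a>800:
            P=np.array([onz(m,x,y,219)[:2] for x,y in k[:,0]],np.float32); R=cv2.fitLine(P,cv2.DIST_L2,0,.01,.01).ravel(); print("  world",P.mean(0),np.degrees(np.arctan2(R[1],R[0])),"pointer dir from axis",np.degrees(np.arctan2(*(P.mean(0)-[655.4,-251.3])[::-1])))
E
```

```text
[ 601.  -222.3  351.3]
318 142
outer 2648.0 [316.8 139.5] ((317.0000305175781, 141.50001525878906), (60.10407257080078, 60.10407638549805), 45.0)
  world [ 658.  -251.8] -28.391174 pointer dir from axis -9.902158078744494
```

```bash
python3 - <<'E'
from h import *
np.set_printoptions(suppress=True,precision=1)
m=camera_model("wrist"); im=np.load("pics/w8.npy")
save("w8",cv2.resize(im[80:200,243:393],(750,600),interpolation=2))
for r in range(100,185,5): print(r,im[r,285:352:3].max(1).tolist())
E
```

```text
100 [201, 198, 148, 157, 193, 181, 171, 184, 192, 194, 194, 196, 198, 194, 182, 164, 159, 183, 143, 183, 198, 196, 199]
105 [195, 182, 178, 180, 192, 194, 195, 195, 195, 198, 199, 197, 197, 195, 197, 195, 196, 197, 177, 143, 149, 195, 197]
110 [180, 169, 177, 180, 179, 179, 181, 186, 190, 189, 169, 155, 188, 164, 148, 169, 145, 146, 146, 143, 138, 146, 144]
115 [186, 180, 179, 181, 183, 161, 53, 29, 32, 36, 180, 160, 33, 28, 21, 33, 114, 143, 141, 142, 143, 150, 145]
120 [195, 183, 183, 150, 34, 36, 33, 31, 35, 38, 181, 160, 33, 30, 27, 28, 26, 22, 95, 142, 141, 145, 199]
125 [199, 181, 112, 35, 32, 32, 36, 27, 33, 38, 181, 165, 37, 27, 22, 26, 26, 26, 26, 59, 146, 145, 196]
130 [187, 124, 34, 32, 34, 36, 33, 26, 33, 40, 181, 170, 35, 24, 19, 24, 25, 22, 24, 21, 80, 149, 202]
135 [182, 51, 34, 31, 31, 34, 31, 24, 37, 38, 176, 171, 33, 27, 23, 25, 23, 24, 23, 25, 25, 140, 168]
140 [157, 35, 34, 35, 34, 35, 32, 27, 30, 36, 174, 170, 35, 26, 24, 23, 23, 22, 24, 23, 27, 122, 142]
145 [172, 32, 32, 31, 32, 34, 31, 26, 34, 38, 36, 36, 33, 25, 23, 24, 20, 22, 23, 18, 17, 127, 142]
150 [171, 47, 31, 36, 36, 29, 28, 24, 28, 31, 28, 30, 22, 19, 17, 24, 21, 22, 23, 27, 26, 136, 138]
155 [179, 151, 36, 31, 30, 30, 32, 25, 24, 32, 20, 16, 16, 15, 18, 24, 20, 23, 22, 19, 122, 144, 144]
160 [182, 174, 147, 33, 31, 31, 27, 24, 17, 18, 17, 15, 17, 15, 21, 22, 21, 24, 23, 97, 144, 142, 142]
165 [180, 179, 175, 176, 92, 31, 30, 25, 18, 11, 19, 19, 21, 16, 18, 22, 22, 46, 129, 141, 140, 143, 140]
170 [177, 184, 178, 172, 170, 170, 130, 59, 20, 15, 20, 15, 18, 16, 60, 135, 127, 130, 143, 142, 140, 127, 136]
175 [171, 171, 169, 176, 176, 171, 170, 167, 88, 34, 35, 39, 36, 80, 185, 187, 132, 141, 140, 132, 129, 140, 141]
180 [171, 170, 172, 142, 168, 167, 171, 173, 173, 188, 187, 187, 190, 194, 195, 183, 141, 180, 136, 131, 132, 141, 140]
```

View pics/w8.png

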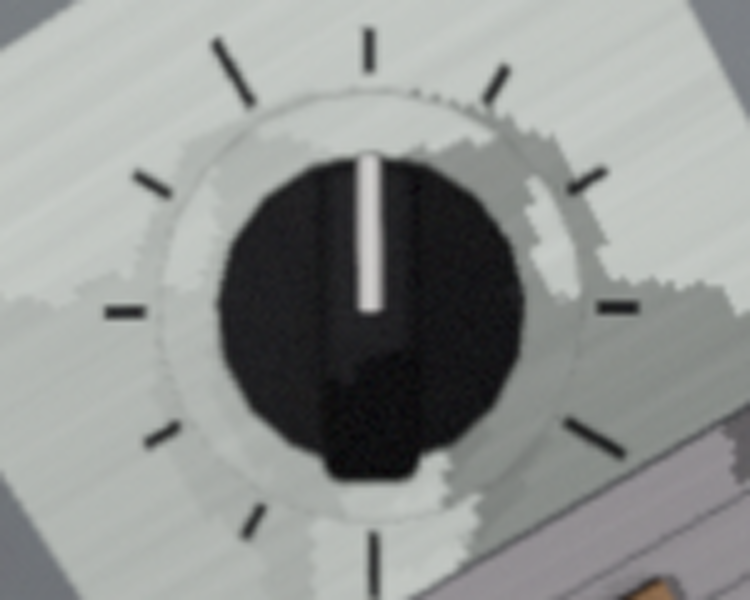

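The pointer stands at the mark one clockwise past the long fifth mark, counted from the zero at the bottom (373,565), so it is on the sixth click. Next I'll go in front of the handle with closed fingers, turning the long way so the camera is kept away from the machine.

Emit:
carry_out(slide=[[-0.1,0,0],[-0.25,-0.05,0],[-0.4,-0.15,0],[-0.55,-0.2,0],[-0.7,-0.3,0],[-0.8,-0.36,0],[-0.9,-0.36,0],[-0.9,-0.36,0],[-0.9,-0.36,0],[-0.9,-0.36,0]], dr=[[0,0,0.019],[0,0,0.038],[0,0,0.057],[0,0,0.076],[0,0,0.095],[0,0,0.114],[0,0,0.133],[0,0,0.152],[0,0,0.171],[0,0,0.19]], gripper=[0,0,0,0,0,0,0,0,0,0])

```text
clock: 29.87
eef_pos: [375.8, -312.9, 351.1]
eef_rot: [3.141, -0.0, 0.699]
wrist_force: [0.1, -0.2, 0.2]
finger_gap: 0.3
finger_force: 0.0
```

Emit:
carry_out(slide=[[0,0,0],[0,0,0],[0,0,0],[0,0,0],[0,0,0],[0,0,0],[0,0,0],[0,0,0],[0,0,0],[0,0,0]], dr=[[0,0,0.019],[0,0,0.038],[0,0,0.057],[0,0,0.076],[0,0,0.095],[0,0,0.114],[0,0,0.133],[0,0,0.152],[0,0,0.171],[0,0,0.19]], gripper=[0,0,0,0,0,0,0,0,0,0])

```text
clock: 30.7
eef_pos: [376.2, -312.7, 350.8]
eef_rot: [-3.142, 0.0, 1.893]
wrist_force: [-0.2, -0.2, -0.1]
finger_gap: 0.5
finger_force: 0.0
```

Emit:
carry_out(slide=[[0,0,0],[0,0,0],[0,0,0],[0,0,0],[0,0,0],[0,0,0],[0,0,0],[0,0,0],[0,0,0],[0,0,0]], dr=[[0,0,0.019],[0,0,0.038],[0,0,0.057],[0,0,0.076],[0,0,0.095],[0,0,0.114],[0,0,0.133],[0,0,0.152],[0,0,0.171],[0,0,0.199]], gripper=[0,0,0,0,0,0,0,0,0,0])

```text
clock: 31.53
eef_pos: [376.2, -312.7, 350.9]
eef_rot: [-3.142, 0.0, 3.093]
wrist_force: [0.1, -0.0, 0.0]
finger_gap: 0.6
finger_force: 0.0
```

Emit:
carry_out(slide=[[0,0,-0.15],[0,0,-0.3],[0,0,-0.45],[0,0,-0.6],[0,0,-0.75],[0,0,-0.873],[0,0,-0.873],[0,0,-0.873],[0,0,-0.873]], dr=[[0,0,0],[0,0,0],[0,0,0],[0,0,0],[0,0,0],[0,0,0],[0,0,0],[0,0,0],[0,0,0]], gripper=[0,0,0,0,0,0,0,0,0])

```text
clock: 32.28
eef_pos: [376.4, -312.8, 134.3]
eef_rot: [-3.14, 0.002, 3.087]
wrist_force: [0.2, -0.7, 1.3]
finger_gap: 0.7
finger_force: 0.0
```

```bash
python3 look.py w9 "lambda i:(i[...,0]-i[...,2]>40)&(i[...,0]>70)" 42; python3 - <<'E'
from h import *
s=read_state(); print(s["joints"].round(2))
for n in("scene","side"):
    im=camera(n); m=camera_model(n)
    for px,a,P in blobs(n,im,m,lambda i:(i[...,0]-i[...,2]>40)&(i[...,0]>70),42,60,900):
        c=P.mean(0)
        if 380<c[0]<600 and -450<c[1]<-180: print(n,px.round(),a,c.round(1),np.round(cv2.minAreaRect(P)[1],1))
E
```

```text
tcp [ 376.5 -312.8  134.7] [-3.140e+00  2.000e-03  3.087e+00] clk 32.3333
[ 12. 243.] 507.0 c [ 363. -508.] yaw -139.7 size [14.1 33.8] 1.25
[360.  88.] 7370.0 c [ 286.6 -285.7] yaw -121.2 size [51.7 42.5] 1.98
[-0.77  0.38  1.85 -0.    0.91 -2.28]
scene [185. 332.] 490.5 [ 505.3 -380.9] [50.2 60.5]
scene [232. 301.] 435.0 [ 525.6 -258.4] [60. 49.]
scene [187. 289.] 217.0 [ 421.8 -315.4] [46.8 98.7]
side [416. 171.] 93.5 [ 426.1 -288.6] [87.5 46.7]
side [382. 164.] 205.0 [ 524.2 -256. ] [60.5 53.8]
side [406. 145.] 164.0 [ 504.2 -378.5] [54.1 54.2]
```

Emit:
carry_out(slide=[[0.04,0,0],[0.07,0,0],[0.1,0,0],[0.13,0,0],[0.16,0,0],[0.195,0,0],[0.23,0,0],[0.265,0,0],[0.3,0,0],[0.335,0,0]], dr=[[0,0,0],[0,0,0],[0,0,0],[0,0,0],[0,0,0],[0,0,0],[0,0,0],[0,0,0],[0,0,0],[0,0,0]], gripper=[0,0,0,0,0,0,0,0,0,0])

```text
clock: 33.27
eef_pos: [460.2, -311.8, 132.4]
eef_rot: [3.141, -0.0, 3.087]
wrist_force: [-1.9, 1.6, 0.4]
finger_gap: 0.3
finger_force: 1.1
```

Emit:
carry_out(slide=[[0.035,0,0],[0.07,0,0],[0.105,0,0],[0.14,0,0],[0.175,0,0],[0.21,0,0],[0.24,0,0],[0.265,0,0],[0.285,0,0],[0.3,0,0]], dr=[[0,0,0],[0,0,0],[0,0,0],[0,0,0],[0,0,0],[0,0,0],[0,0,0],[0,0,0],[0,0,0],[0,0,0]], gripper=[0,0,0,0,0,0,0,0,0,0])

```text
clock: 34.1
eef_pos: [534.9, -311.9, 132.7]
eef_rot: [-3.142, 0.0, 3.087]
wrist_force: [-2.0, 1.7, -0.1]
finger_gap: 0.8
finger_force: 0.9
```

```bash
python3 - <<'E'
from h import *
for n in("scene","side"):
    im=camera(n); m=camera_model(n)
    for px,a,P in blobs(n,im,m,lambda i:(i[...,0]-i[...,2]>50)&(i[...,0]>90),50,20,900):
        c=P.mean(0)
        if 450<c[0]<700 and -450<c[1]<-180: print(n,px.round(),a,c.round(1),cv2.boxPoints(cv2.minAreaRect(P)).round(0).tolist())
E
```

```text
side [371. 156.] 36.0 [ 564.7 -261.2] [[541.0, -257.0], [548.0, -277.0], [590.0, -262.0], [582.0, -242.0]]
```

Emit:
carry_out(slide=[[0.015,0,0],[0.03,0,0],[0.042,0,0],[0.05,0,0],[0.05,0,0],[0.05,0,0]], dr=[[0,0,0],[0,0,0],[0,0,0],[0,0,0],[0,0,0],[0,0,0]], gripper=[0,0,0,0,0,0])

```text
clock: 34.7
eef_pos: [544.2, -312.1, 132.4]
eef_rot: [3.14, -0.009, 3.087]
wrist_force: [-29.6, 3.2, 15.1]
finger_gap: 0.1
finger_force: 15.5
```

Emit:
carry_out(slide=[[0.004,0,0],[0.008,0,0],[0.012,0,0],[0.012,0,0],[0.012,0,0]], dr=[[0,0,0],[0,0,0],[0,0,0],[0,0,0],[0,0,0]], gripper=[0,0,0,0,0])

```text
clock: 35.12
eef_pos: [545.2, -312.3, 132.3]
eef_rot: [3.139, -0.015, 3.087]
wrist_force: [-51.8, 5.0, 27.2]
finger_gap: 0.4
finger_force: 26.1
```

Emit:
carry_out(slide=[[-0.04,0,0],[-0.15,0,0],[-0.3,0,0],[-0.4,0,0.1],[-0.5,0,0.3],[-0.55,0,0.5],[-0.55,0,0.7],[-0.55,0,0.8],[-0.55,0,0.8],[-0.55,0,0.8]], dr=[[0,0,0],[0,0,0],[0,0,0],[0,0,0],[0,0,0],[0,0,0],[0,0,0],[0,0,0],[0,0,0],[0,0,0]], gripper=[0,0,0,0,0,0,0,0,0,0])

```text
clock: 35.95
eef_pos: [412.8, -312.5, 337.4]
eef_rot: [-3.137, 0.007, 3.087]
wrist_force: [0.1, -0.3, 0.3]
finger_gap: 0.4
finger_force: 0.0
```

Emit:
carry_out(slide=[[-0.1,0.15,0.05],[-0.2,0.3,0.1],[-0.2,0.45,0.1],[-0.2,0.6,0.1],[-0.2,0.75,0.1],[-0.2,0.9,0.1],[-0.2,0.9,0.1],[-0.2,0.9,0.1]], dr=[[0,0,-0.015],[0,0,-0.03],[0,0,-0.045],[0,0,-0.06],[0,0,-0.075],[0,0,-0.09],[0,0,-0.09],[0,0,-0.09]], gripper=[0,0,0,0,0,0,0,0])

```text
clock: 36.62
eef_pos: [362.5, -85.7, 357.2]
eef_rot: [-3.142, -0.0, 2.525]
wrist_force: [0.6, -0.6, -0.0]
finger_gap: 0.2
finger_force: 0.0
```

```bash
python3 - <<'E'
from h import *
np.set_printoptions(suppress=True,precision=1)
for n in("scene","side"):
    im=camera(n); np.save(f"pics/{n}9.npy",im); m=camera_model(n); f=lambda i:(i[...,0]-i[...,2]>50)&(i[...,0]>90)
    for I,t in((np.load(f"pics/{n}0.npy"),"before"),(im,"after")):
      for px,a,P in blobs(n,I,m,f,50,20,900):
        c=P.mean(0)
        if 380<c[0]<700 and -450<c[1]<-180: print(n,t,px.round(),a,c.round(1),"x range",P[:,0].min(),P[:,0].max(),"y",P[:,1].min(),P[:,1].max())
E
```

```text
scene before [187. 288.] 187.0 [ 425.6 -314.9] x range 410.2074 457.0097 y -363.74774 -265.78308
scene after [223. 325.] 46.0 [ 559.2 -310.3] x range 555.83734 563.70526 y -356.51144 -263.35736
side before [419. 165.] 130.5 [ 427.5 -307.9] x range 404.8717 461.93356 y -360.50583 -256.77097
side after [377. 149.] 93.0 [ 566.8 -301.5] x range 549.83594 592.99054 y -355.9043 -252.11784
```

```bash
python3 - <<'E'
from h import *
from scipy.spatial.transform import Rotation as Ro
np.set_printoptions(suppress=True,precision=1)
m=camera_model("wrist"); s=read_state(); T=Ro.from_euler("xyz",s["eef_rot"]).as_matrix(); R=np.array(m["R"]);c=-R.T@np.array(m["t"])
Rc=R@T; oc=T.T@(c-s["eef_pos"])
T8=Ro.from_euler("xyz",[3.142,-.001,-.5]).as_matrix(); R8=Rc@T8.T; c8=T8@oc+np.array([601,-222.3,351.3])
m8=dict(m,R=R8,t=-R8@c8)
print("axis check",onz(m8,243+368/5,80+305/5,219),"edge",onz(m8,326,200,170),onz(m8,393,160,170))
E
```

```text
axis check [ 656.1 -252.3  219. ] edge [ 606.6 -234.2  170. ] [ 610.  -299.8  170. ]
```

The machine front is at x ≈ 609 mm and the handle bar is now at about 560 mm, 50 mm before it. The tray is home against a hard stop.

```bash
python3 -c "
from cell import *
print(sign_off())"
```

```text
the job is handed in; nothing more can be done
None
```

I handed the job in: both heel lifts on the bench were turned over at the ramp and laid flat, cement side up, in the tray, the timer is at its sixth click, and the tray is fully home; by my camera checks this held, and `sign_off()` gave no verdict.

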